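# Load the seasoning dispenser

## Robot

A 7-joint arm with a two-finger parallel gripper is mounted at the origin on a cart in front of the work surface, level with it; the furniture and walls round the work are solid. World frame = base frame: x ahead of the robot, y to its left, z up, the work surface at z = 0. Lengths are in mm, angles in rad, forces in N, time in s.
With the tool pointing down it reaches from about 400 to 900 mm from the base axis. Payload 5.6 kg.
Tool frame: the origin (TCP) lies at the very end of the fingers, on their centre line; the grasp point (between the pads) lies 19 mm behind it; z points along the fingers, y is the line along which they close (so a half turn about z gives the same grasp; the last joint's range is limited). The gripper opens to 92 mm and grips with 3 to 60 N. Pads are 20 mm wide; open, the fingers measure 128 mm over their backs; the gripper's body (75 mm by 189 mm) begins 69 mm behind the grasp point.
Start: joints at [-1.192, 0.468, -0.012, 1.603, 0.006, 1.071, -0.056], TCP at [266.154, 593.02, 188.092] pointing down, gripper open.
Joint ranges: [-2.53, 2.53], [-0.31, 2.02], [-1.57, 1.55], [0.28, 2.44], [-1.29, 4.43], [0.15, 1.84], [-2.92, 2.92]. Speed limits (rad/s): [2.57, 2.57, 3.14, 3.14, 3.14, 3.14, 3.14].

## Interface

Orientations are given as [roll, pitch, yaw] about the fixed x, y, z axes, in that order (R = Rz(yaw) Ry(pitch) Rx(roll)).
In Python, from rig import * gives the robot as it stands.
- The arm moves only by the tool step_arm, never from a script. Its argument "targets" is a list that holds one entry, the list of rows, each a list of 4 numbers: the shift along the world's x, y, z in mm, then the turn about the world's z in units of 5 degrees (1.0 is 5 degrees). A call has 1 to 10 rows; each row is the pose to reach, as a shift and turn from the pose commanded when the call began; what a row does not reach only later rows make up. A row lasts 1/8 s, in which the tool goes at most 62.5 mm and 10.7 degrees, less where a joint would pass 70% of its speed; a pose out of reach is approached as far as the arm can. A call with a gripper value outside its range is refused whole. "grip" is the closure in counts, from 0 (fully open) to 255 (shut), set as the call begins (left out, the last holds). The fingers move at their own pace and stop on an object; "grip_force" is the grip in N (left out, the last holds). Time passes only in rows, so rows that repeat a pose let the fingers close. It gives the time, the measured TCP pose, the force, the opening and the grip force at its end, in the units of the state.
- get_obs(): the state, without advancing time (a new reading comes with each control period).
- capture(name): name is "scene" or "top" or "wrist"; returns the picture (400x640x3 uint8, red, green, blue); there is no depth.
- calibration(name): a dict with "fx", "fy", "cx", "cy" (pixels), "R" (3x3) and "t" (3): a world point X has camera coordinates R X + t. Camera axes: x right, y down, z forward; pixel columns grow to the right and rows downward; lengths in mm; the calibration is good to about 2 mm. The wrist camera is an equidistant fisheye: a pixel r from the principal point sees the ray r / f radians off the axis. A picture is of the moment at which its call begins: read the wrist's pose just before it. calibration takes no time and is no camera call; for the wrist camera it gives the pose at the moment of the call.
- sign_off(): hands the job in; it is judged then, once.
The state is a dict: "time_s": time; "joints": joint angles; "joint_vel": joint speeds; "effort": joint torques, N m; "position": TCP position; "tool_rot": TCP orientation; "force": force on the tool from outside, world axes, zero at the start; "ft_torque": the same for the moment, N m; "gripper_width": finger opening in mm; "grasp_force": force on a finger pad.
Only numpy, scipy, OpenCV 4.12 (cv2) and the standard library are available. Lean on these libraries where they do the work, as an engineer would, in place of code of your own. Each camera call takes 0.05 s, during which the arm holds its last target. There are 200 camera calls.

## Task

Raise the seasoning dispenser's lid and lock its folding stay straight, then press every seasoning cartridge that stands on the worktop fully home in a bay of its own, flush with the deck (any bay; spare bays stay empty). Then break the stay's knee and lower the lid shut without slamming it, and only with the lid down turn the mode knob clockwise until it clicks past its detent into the run position. Leave the other things on the worktop where they are.

Things in the scene. Friction and masses are not known exactly. Their poses are not given: they have to be found in the camera images.
- dispenser: Fixed white countertop seasoning dispenser, 265 (x) x 280 (y) mm, origin on the worktop 140 behind its front, x to its back, y to its left. Rear part (x -55 to 125): open case, 18 mm side walls, rim 110 high, under the hinged lid; inside, a grey deck 78 high with four bays in a row along y. Front part (x -140 to -55): ledge 68 high with the knob at the left and a dark display at the right
- lid_hinge (a point): middle of the lid's hinge line (along the dispenser's y), 110 mm behind the dispenser's origin, 117 mm above the worktop. Lid: 0.5 kg, 14 mm thick white frame with a clear pane, 159 mm from hinge to front edge, 280 wide
- lid (a joint): lid angle, rad: 0 shut (level), grows as the front edge rises and swings back; 1.45 with the stay straight. Stiff damped hinge: let go above about 1.22 it stays up, lower it sinks shut by itself in a second or two; with the stay locked (then 1.446) it cannot be pushed down
- lid_bar (a point): middle of the lid's pull bar: round steel, 12 mm diameter, 96 long, parallel to the hinge, in the lid's plane, 197 mm from the hinge and 32 mm clear of the lid's front edge, on a post at each end. Lid shut: 117 mm above the worktop, 49 over the ledge. Moves with the lid
- stay (a joint): angle, rad, of the folding stay's lower link about stay_pivot, turning the same way as the lid: 0 folded (lid shut), 1.975 dead straight, 2.033 locked. The stay is two steel links of 78 mm on the right side of the case; the upper one joins the lid's side edge 100 mm from the hinge. Raising the lid unfolds it: lid 1.35 gives about 1.63, lid 1.40 about 1.74
- knee (a joint): unfolding of the stay's knee, rad: 0 folded (lid shut), 2.755 dead straight, 2.875 its stop, over centre to the rear = locked. With the lid raised to 1.3..1.44 the knee still stands forward; pushing the red tab back (2 to 6 N) takes it through dead centre to the stop, where it stays. To lower the lid first pull the tab forward through dead centre (2 to 6 N)
- stay_pivot (a point): pivot of the stay's lower link on the case's right side, 10 mm behind and 156 mm to the right of the dispenser's origin, 87 mm above the worktop, in the tab's plane. The tab circles about it, at 85 mm
- stay_tab (a point): centre of the red thumb tab fixed to the lower link beside the knee: 12 mm thick (dispenser's y), 20 along the link, 36 long square to the link (its near end 16 mm from the knee). With the lid up it points forward and up, clear above the rim, about 160 to 180 mm above the worktop; lid shut it hangs beside the case
- knob (a joint): mode knob angle, rad, growing clockwise seen from above: 0 off, 1.35 run (stop). A spring detent resists (0.15 to 0.25 N m) until 0.7, then snaps it on to run; let go before 0.7 it springs back toward off
- knob_grip (a point): on the knob's upright axis (100 mm in front of and 100 to the left of the dispenser's origin), 93 mm above the worktop, in the middle of its black finger bar: 42 long, 12 thick, from 79 to 104 mm above the worktop, on a disc 48 across. At 0 the bar lies along the dispenser's x
- bay_1 (a point): middle of the mouth of bay 1 (leftmost), at deck height (78 mm). Opening 64 (x) x 46 (y) mm with a small lead-in, bays 56 mm apart. A tight rubber seat at the bottom holds a cartridge 6 mm proud until it is pressed down with 8 to 12 N; the seat then stays down and the block's top face is flush with the deck
- bay_2 (a point): middle of the mouth of bay 2 (second from the left), at deck height (78 mm). Opening 64 (x) x 46 (y) mm with a small lead-in, bays 56 mm apart. A tight rubber seat at the bottom holds a cartridge 6 mm proud until it is pressed down with 8 to 12 N; the seat then stays down and the block's top face is flush with the deck
- bay_3 (a point): middle of the mouth of bay 3 (third from the left), at deck height (78 mm). Opening 64 (x) x 46 (y) mm with a small lead-in, bays 56 mm apart. A tight rubber seat at the bottom holds a cartridge 6 mm proud until it is pressed down with 8 to 12 N; the seat then stays down and the block's top face is flush with the deck
- bay_4 (a point): middle of the mouth of bay 4 (rightmost), at deck height (78 mm). Opening 64 (x) x 46 (y) mm with a small lead-in, bays 56 mm apart. A tight rubber seat at the bottom holds a cartridge 6 mm proud until it is pressed down with 8 to 12 N; the seat then stays down and the block's top face is flush with the deck
- cartridge_1: loose cream and red seasoning cartridge, 0.11 to 0.23 kg (may be absent): block 60 (x) x 42 (y) x 46 high with an upright grip rib on top, 38 long (x) x 12 thick (y) x 30 high (46 to 76 mm above the underside). Origin at the centre of its underside, z up. Fits a bay with its x along the dispenser's x, either way round
- cartridge_2: loose cream and green seasoning cartridge, 0.11 to 0.23 kg (may be absent): block 60 (x) x 42 (y) x 46 high with an upright grip rib on top, 38 long (x) x 12 thick (y) x 30 high (46 to 76 mm above the underside). Origin at the centre of its underside, z up. Fits a bay with its x along the dispenser's x, either way round
- cartridge_3: loose cream and yellow seasoning cartridge, 0.11 to 0.23 kg (may be absent): block 60 (x) x 42 (y) x 46 high with an upright grip rib on top, 38 long (x) x 12 thick (y) x 30 high (46 to 76 mm above the underside). Origin at the centre of its underside, z up. Fits a bay with its x along the dispenser's x, either way round
- cartridge_4: loose cream and blue seasoning cartridge, 0.11 to 0.23 kg (may be absent): block 60 (x) x 42 (y) x 46 high with an upright grip rib on top, 38 long (x) x 12 thick (y) x 30 high (46 to 76 mm above the underside). Origin at the centre of its underside, z up. Fits a bay with its x along the dispenser's x, either way round
- scissors: bystander, to be left where it is: orange-handled scissors lying flat, 87x199x9 mm, origin at the centre of its underside
- tin_small: bystander, to be left where it is: small low food tin, 86x86x40 mm, origin at the centre of its underside
- yoghurt_tub: bystander, to be left where it is: yoghurt tub, 72x71x71 mm, origin at the centre of its underside
- green_bowl: bystander, to be left where it is: small green glazed bowl, 124x125x60 mm, origin at the centre of its underside
- amber_jar: bystander, to be left where it is: sauce jar with a red cap, 59x59x86 mm, origin at the centre of its underside
Things that resemble listed ones, but are neither listed nor needed, are in the scene too. Leave any turquoise look-alike of the cartridge_3 alone.

How it is judged (in metres and radians):
On the way, in this order (a step that is already met when the one before it is completed fails the run):
1. the lid is up and its stay is locked past dead centre (value of joint lid above 1.35 rad and value of joint knee above 2.82 rad), for 0.3 s.
2. every cartridge present is flush in a bay, the lid still propped by the locked stay (all of step 1 and ((horizontal distance between cartridge_1 and bay_1 below 0.006 m and z of cartridge_1 in the frame of bay_1 below -0.0435 m) or (horizontal distance between cartridge_1 and bay_2 below 0.006 m and z of cartridge_1 in the frame of bay_2 below -0.0435 m) or (horizontal distance between cartridge_1 and bay_3 below 0.006 m and z of cartridge_1 in the frame of bay_3 below -0.0435 m) or (horizontal distance between cartridge_1 and bay_4 below 0.006 m and z of cartridge_1 in the frame of bay_4 below -0.0435 m)) and angle between each of cartridge_1, cartridge_2, cartridge_3, cartridge_4's own z axis and vertical below 0.06 rad and ((horizontal distance between cartridge_2 and bay_1 below 0.006 m and z of cartridge_2 in the frame of bay_1 below -0.0435 m) or (horizontal distance between cartridge_2 and bay_2 below 0.006 m and z of cartridge_2 in the frame of bay_2 below -0.0435 m) or (horizontal distance between cartridge_2 and bay_3 below 0.006 m and z of cartridge_2 in the frame of bay_3 below -0.0435 m) or (horizontal distance between cartridge_2 and bay_4 below 0.006 m and z of cartridge_2 in the frame of bay_4 below -0.0435 m)) and ((horizontal distance between cartridge_3 and bay_1 below 0.006 m and z of cartridge_3 in the frame of bay_1 below -0.0435 m) or (horizontal distance between cartridge_3 and bay_2 below 0.006 m and z of cartridge_3 in the frame of bay_2 below -0.0435 m) or (horizontal distance between cartridge_3 and bay_3 below 0.006 m and z of cartridge_3 in the frame of bay_3 below -0.0435 m) or (horizontal distance between cartridge_3 and bay_4 below 0.006 m and z of cartridge_3 in the frame of bay_4 below -0.0435 m)) and ((horizontal distance between cartridge_4 and bay_1 below 0.006 m and z of cartridge_4 in the frame of bay_1 below -0.0435 m) or (horizontal distance between cartridge_4 and bay_2 below 0.006 m and z of cartridge_4 in the frame of bay_2 below -0.0435 m) or (horizontal distance between cartridge_4 and bay_3 below 0.006 m and z of cartridge_4 in the frame of bay_3 below -0.0435 m) or (horizontal distance between cartridge_4 and bay_4 below 0.006 m and z of cartridge_4 in the frame of bay_4 below -0.0435 m))), for 0.3 s.
3. the stay is broken and the lid is shut (value of joint lid below 0.04 rad and ((horizontal distance between cartridge_1 and bay_1 below 0.006 m and z of cartridge_1 in the frame of bay_1 below -0.0435 m) or (horizontal distance between cartridge_1 and bay_2 below 0.006 m and z of cartridge_1 in the frame of bay_2 below -0.0435 m) or (horizontal distance between cartridge_1 and bay_3 below 0.006 m and z of cartridge_1 in the frame of bay_3 below -0.0435 m) or (horizontal distance between cartridge_1 and bay_4 below 0.006 m and z of cartridge_1 in the frame of bay_4 below -0.0435 m)) and angle between each of cartridge_1, cartridge_2, cartridge_3, cartridge_4's own z axis and vertical below 0.06 rad and ((horizontal distance between cartridge_2 and bay_1 below 0.006 m and z of cartridge_2 in the frame of bay_1 below -0.0435 m) or (horizontal distance between cartridge_2 and bay_2 below 0.006 m and z of cartridge_2 in the frame of bay_2 below -0.0435 m) or (horizontal distance between cartridge_2 and bay_3 below 0.006 m and z of cartridge_2 in the frame of bay_3 below -0.0435 m) or (horizontal distance between cartridge_2 and bay_4 below 0.006 m and z of cartridge_2 in the frame of bay_4 below -0.0435 m)) and ((horizontal distance between cartridge_3 and bay_1 below 0.006 m and z of cartridge_3 in the frame of bay_1 below -0.0435 m) or (horizontal distance between cartridge_3 and bay_2 below 0.006 m and z of cartridge_3 in the frame of bay_2 below -0.0435 m) or (horizontal distance between cartridge_3 and bay_3 below 0.006 m and z of cartridge_3 in the frame of bay_3 below -0.0435 m) or (horizontal distance between cartridge_3 and bay_4 below 0.006 m and z of cartridge_3 in the frame of bay_4 below -0.0435 m)) and ((horizontal distance between cartridge_4 and bay_1 below 0.006 m and z of cartridge_4 in the frame of bay_1 below -0.0435 m) or (horizontal distance between cartridge_4 and bay_2 below 0.006 m and z of cartridge_4 in the frame of bay_2 below -0.0435 m) or (horizontal distance between cartridge_4 and bay_3 below 0.006 m and z of cartridge_4 in the frame of bay_3 below -0.0435 m) or (horizontal distance between cartridge_4 and bay_4 below 0.006 m and z of cartridge_4 in the frame of bay_4 below -0.0435 m))), for 0.2 s.
4. the knob has clicked past its detent to run (value of joint knob above 1.15 rad and value of joint lid below 0.04 rad), for 0.2 s.
At the end, for the whole second after the job is handed in: Every cartridge present stands within 6 mm of the middle of a bay with its block's top face no more than 2.5 mm above the deck (flush), upright within 0.06 rad, the lid is shut (under 0.04 rad), the knob stands in run (over 1.15 rad), and the robot has let go (all of step 4 and ((horizontal distance between cartridge_1 and bay_1 below 0.006 m and z of cartridge_1 in the frame of bay_1 below -0.0435 m) or (horizontal distance between cartridge_1 and bay_2 below 0.006 m and z of cartridge_1 in the frame of bay_2 below -0.0435 m) or (horizontal distance between cartridge_1 and bay_3 below 0.006 m and z of cartridge_1 in the frame of bay_3 below -0.0435 m) or (horizontal distance between cartridge_1 and bay_4 below 0.006 m and z of cartridge_1 in the frame of bay_4 below -0.0435 m)) and angle between each of cartridge_1, cartridge_2, cartridge_3, cartridge_4's own z axis and vertical below 0.06 rad and ((horizontal distance between cartridge_2 and bay_1 below 0.006 m and z of cartridge_2 in the frame of bay_1 below -0.0435 m) or (horizontal distance between cartridge_2 and bay_2 below 0.006 m and z of cartridge_2 in the frame of bay_2 below -0.0435 m) or (horizontal distance between cartridge_2 and bay_3 below 0.006 m and z of cartridge_2 in the frame of bay_3 below -0.0435 m) or (horizontal distance between cartridge_2 and bay_4 below 0.006 m and z of cartridge_2 in the frame of bay_4 below -0.0435 m)) and ((horizontal distance between cartridge_3 and bay_1 below 0.006 m and z of cartridge_3 in the frame of bay_1 below -0.0435 m) or (horizontal distance between cartridge_3 and bay_2 below 0.006 m and z of cartridge_3 in the frame of bay_2 below -0.0435 m) or (horizontal distance between cartridge_3 and bay_3 below 0.006 m and z of cartridge_3 in the frame of bay_3 below -0.0435 m) or (horizontal distance between cartridge_3 and bay_4 below 0.006 m and z of cartridge_3 in the frame of bay_4 below -0.0435 m)) and ((horizontal distance between cartridge_4 and bay_1 below 0.006 m and z of cartridge_4 in the frame of bay_1 below -0.0435 m) or (horizontal distance between cartridge_4 and bay_2 below 0.006 m and z of cartridge_4 in the frame of bay_2 below -0.0435 m) or (horizontal distance between cartridge_4 and bay_3 below 0.006 m and z of cartridge_4 in the frame of bay_3 below -0.0435 m) or (horizontal distance between cartridge_4 and bay_4 below 0.006 m and z of cartridge_4 in the frame of bay_4 below -0.0435 m)) and contact force between the fingers and anything else below 0.2 N); the robot touches nothing.
It fails at once if the knob is turned to run while the lid is open (value of joint knob above 0.7 rad and value of joint lid above 0.1 rad).
It fails at once if the lid is slammed down (velocity of joint lid below -3 rad/s).
It fails at once if a bystander is moved more than 60 mm (distance of any of scissors, tin_small, yoghurt_tub, green_bowl, amber_jar from where it was at the start of the episode above 0.06 m).
Of cartridge_1, cartridge_2, cartridge_3, cartridge_4 only 2 to 4 are there at a start; the rules pass over those that are not, and their reading is None.
At some moment in a run one of cartridge_1, cartridge_2, cartridge_3, cartridge_4 may be knocked a few centimetres aside while the robot is not near it.
It also fails if it takes over 210 s, if anything falls off the work surface, if the arm or the gripper's body presses on something with over 40 N, if the wrist force passes 120 N, or if a joint passes its speed limit or range.

## Working session

There is one attempt and no reset: what is moved stays moved. The work goes in short steps, Python scripts to look and compute and a tool call to move; the robot and the scene stay as the last step left them, time stands still between calls to the robot, and variables do not carry over. Pictures are saved under pics/ and viewed, at most 14 in all, crops included, and the job is handed in when it is done.

Besides the shell and the picture viewer there is one more tool, called after "Request:" as name(argument=value, ...), one argument or row to a line, values as JSON. step_arm: Moves the arm, as the interface text tells. Its arguments: {"type":"object","properties":{"targets":{"type":"array","items":{"type":"array","items":{"type":"array","items":{"type":"number"}}}},"grip":{"type":"number"},"grip_force":{"type":"number"}},"required":["targets"]}

```bash
ls; mkdir -p pics; python3 - <<'E'
from rig import *
import cv2,numpy as np
print(get_obs())
for n in ("scene","top"):
    im=capture(n); cv2.imwrite(f"pics/{n}0.png",im[:,:,::-1])
    c=calibration(n); print(n,{k:np.round(v,4).tolist() for k,v in c.items()})
E
```

```text
pics
{'time_s': 0.0, 'joints': array([-1.1920065 ,  0.46839491, -0.01159947,  1.60362343,  0.00599996,
        1.07142948, -0.05627766]), 'joint_vel': array([-7.70598840e-05, -1.30842633e-03,  7.65334549e-04, -1.57172982e-04,
       -4.36380925e-04, -1.49780607e-03,  3.40518340e-04]), 'effort': array([-1.16497966e-03, -5.20571172e+01, -1.34979252e-02, -2.43764430e+01,
       -5.68083837e-02,  1.69273495e-02,  1.59135247e-04]), 'position': array([265.91153176, 592.41137899, 187.12898751]), 'tool_rot': array([-3.13977641e+00,  1.27859147e-04,  2.71975830e+00]), 'force': array([ 0.2620931 , -0.55610485,  0.09427243]), 'ft_torque': array([0.00323838, 0.01208613, 0.0201413 ]), 'grasp_force': 0.0, 'gripper_width': 92.00888923629218}
scene {'fx': 483.6529, 'fy': 483.6529, 'cx': 320.8873, 'cy': 200.6502, 'R': [[-0.18, -0.9835, -0.0176], [-0.6827, 0.1377, -0.7176], [0.7082, -0.1172, -0.6962]], 't': [114.7198, 442.502, 1309.9784]}
top {'fx': 394.5958, 'fy': 394.5958, 'cx': 324.5309, 'cy': 198.6426, 'R': [[0.0103, -0.9997, 0.0231], [-0.9891, -0.0136, -0.1463], [0.1466, -0.0213, -0.989]], 't': [-2.8817, 527.7623, 1209.4063]}
```

View pics/scene0.png

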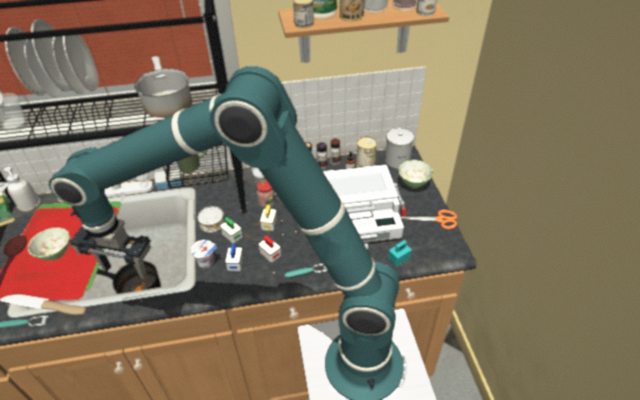

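View pics/top0.png

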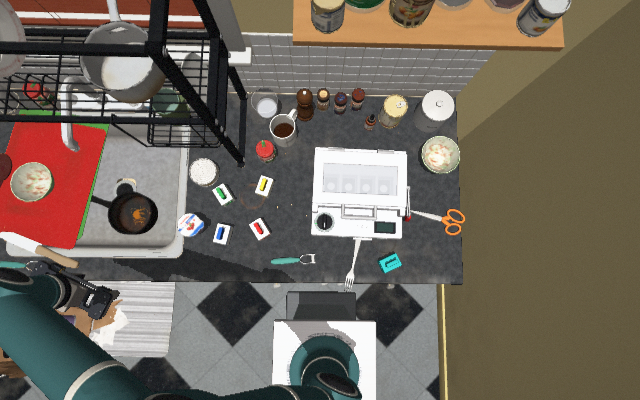

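The scene view shows the dispenser at (368,205). The top view shows cartridges green (223,194), yellow (264,185), blue (222,234) and red (260,229), with the turquoise look-alike at (389,262), which I leave alone. The dispenser's corners are roughly (313,149)–(408,238), and the knob is at (324,221). Next I enlarge to measure.

```bash
python3 - <<'E'
import cv2
im=cv2.imread("pics/top0.png")
a=cv2.resize(im[140:245,300:420],None,fx=6.6,fy=5.7,interpolation=cv2.INTER_CUBIC)
a=cv2.resize(im[145:245,305:420],None,fx=6,fy=6,interpolation=cv2.INTER_CUBIC); cv2.imwrite("pics/c1.png",a)
b=cv2.resize(im[165:255,175:295],None,fx=6,fy=6,interpolation=cv2.INTER_CUBIC); cv2.imwrite("pics/c2.png",b)
E
```

```text
(no output)
```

View pics/c1.png

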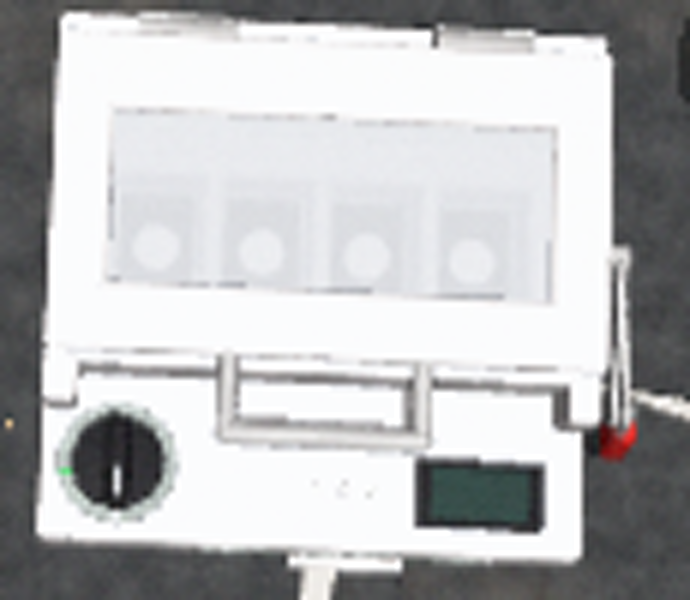

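View pics/c2.png

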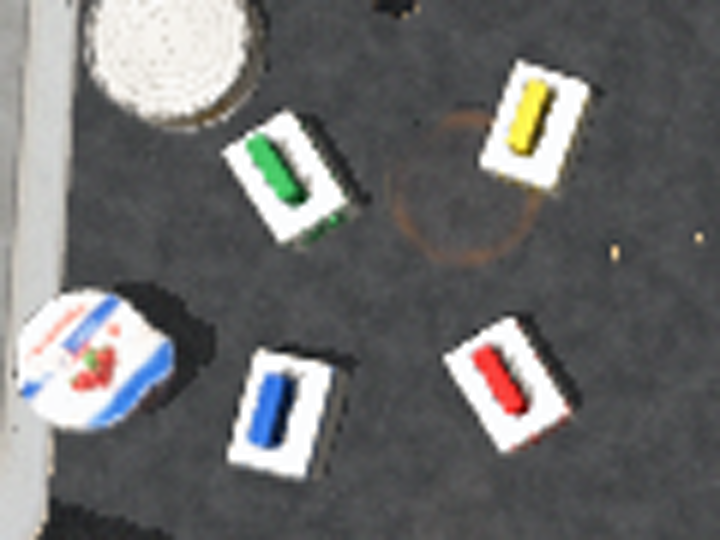

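The crop c1 shows the dispenser with the lid shut: ledge front corners (38,540) and (580,560), knob bar centre (117,460), pull bar from (220,435) to (428,445), red tab (618,440). The crop c2 shows four cream cartridges with ribs: green (277,170), yellow (528,116), blue (271,410), red (500,380), so all four are present. The turquoise one at top (389,262) is the look-alike.

```bash
cat > h.py <<'E'
import numpy as np,cv2
from scipy.optimize import least_squares,minimize
def proj(c,X,fish=False):
    P=np.atleast_2d(X)@np.array(c["R"]).T+np.array(c["t"])
    if fish:
        r=np.hypot(P[:,0],P[:,1]); s=np.arctan2(r,P[:,2])/np.maximum(r,1e-9)
    else: s=1/P[:,2]
    return np.c_[c["fx"]*P[:,0]*s+c["cx"],c["fy"]*P[:,1]*s+c["cy"]]
def place(p,L):
    L=np.atleast_2d(np.array(L,float)); ca,sa=np.cos(p[2]),np.sin(p[2])
    return np.c_[p[0]+ca*L[:,0]-sa*L[:,1],p[1]+sa*L[:,0]+ca*L[:,1],L[:,2]]
def fit(c,L,uv,p0,fish=False):
    r=least_squares(lambda p:(proj(c,place(p,L),fish)-uv).ravel(),p0,x_scale=[100,100,1],loss='soft_l1')
    return r.x,proj(c,place(r.x,L),fish)-uv
def box(a,b,z0,z1): return [[sx*a/2,sy*b/2,z] for sx in(-1,1) for sy in(-1,1) for z in(z0,z1)]
BLK=box(60,42,0,46);RIB=box(38,12,46,76);TOP=[[-30,-21,46],[30,-21,46],[30,21,46],[-30,21,46]]
HUE={'red':(0,),'yellow':(28,),'green':(65,),'blue':(112,)}
def blob(im,col,near=None,roi=None):
    h=cv2.cvtColor(im,cv2.COLOR_RGB2HSV).astype(int); d=np.abs(h[...,0]-HUE[col][0]); d=np.minimum(d,180-d)
    m=((d<9)&(h[...,1]>130)&(h[...,2]>60)).astype(np.uint8)
    if roi: k=np.zeros_like(m);k[roi[1]:roi[3],roi[0]:roi[2]]=1;m*=k
    n,l,s,ce=cv2.connectedComponentsWithStats(m)
    if n<2: return None
    i=1+np.argmax(s[1:,4]) if near is None else 1+np.argmin(np.hypot(*(ce[1:]-near).T)+1e3*(s[1:,4]<15))
    return ce[i],s[i,4],(l==i)
def cart(im,c,col,p0,z0=0,fish=False,up=4,thr=105):
    """pose (x,y,yaw) by matching the silhouette of block+rib"""
    uv=proj(c,[[p0[0],p0[1],z0+40]],fish)[0]; R=60 if fish==False and up==4 else 140
    x0,y0=np.maximum((uv-R).astype(int),0); w=im[y0:y0+2*R,x0:x0+2*R]
    w=cv2.resize(w,None,fx=up,fy=up,interpolation=cv2.INTER_CUBIC)
    hsv=cv2.cvtColor(w,cv2.COLOR_RGB2HSV); m=((w.max(2)>thr)).astype(np.uint8)
    def ren(p):
        k=np.zeros(m.shape,np.uint8)
        for B in(BLK,RIB):
            q=(proj(c,place(p,np.array(B)+[0,0,z0]),fish)-[x0,y0]+.5)*up-.5
            cv2.fillConvexPoly(k,cv2.convexHull(np.round(q*16).astype(np.int32)),1,shift=4)
        return k
    k0=cv2.dilate(ren(p0),np.ones((8*up,8*up),np.uint8)); m&=k0
    f=lambda v:float((ren(v*[1,1,.02])!=m).sum())
    b=None
    for a in(p0[2],p0[2]+.25,p0[2]-.25):
        s=np.array([p0[0],p0[1],a/.02]);S=np.vstack([s]+[s+d for d in 5*np.eye(3)])
        r=minimize(f,s,method='Nelder-Mead',options=dict(initial_simplex=S,xatol=.05,fatol=1))
        if b is None or r.fun<b.fun:b=r
    return b.x*[1,1,.02],b.fun/m.sum()
E
python3 - <<'E'
from h import *; from rig import *
c=calibration("top"); im=cv2.imread("pics/top0.png")[:,:,::-1].copy()
print("cam",-np.array(c["R"]).T@c["t"])
o=np.array([305,145])
u=lambda l:(np.array(l)+.5)/6-.5+o
L=[[-140,140,68],[-140,-140,68],[-87,48,117],[-87,-48,117],[-100,100,104]]
uv=u([[38,540],[580,560],[222,433],[428,443],[117,458]])
p,r=fit(c,L,uv,[600,-100,0.]); print("disp",p.round(3),"res",r.round(2).tolist())
print("lidcorners",((proj(c,place(p,[[-49,140,124],[-49,-140,124],[120,140,124],[120,-140,124],[-10-66,-156,80]]))-o+.5)*6-.5).round().tolist())
o2=np.array([175,165])
Q={'green':[[222,153],[290,110],[350,200],[288,243]],'yellow':[[520,62],[590,92],[553,190],[482,162]],
'blue':[[257,348],[335,365],[303,478],[228,462]],'red':[[443,356],[512,318],[573,408],[505,450]]}
for k,q in Q.items():
    q=(np.array(q)+.5)/6-.5+o2
    T=[[30,21,46],[30,-21,46],[-30,-21,46],[-30,21,46]]
    p1,r=fit(c,T,q,[550,250,0.]); p2,e=cart(im,c,k,p1)
    b=blob(im,k,near=q.mean(0))
    print(k,p1.round(2),np.abs(r).max().round(2),"sil",p2.round(2),round(e,3),b[0],b[1],"rib pred",proj(c,place(p2,[[0,0,72]])).round(1))
E
```

```text
cam [ 344.74822149   30.08882108 1273.36102369]
disp [ 5.48401e+02 -9.77280e+01 -2.70000e-02] res [[-0.52, -0.01], [0.69, 0.21], [0.59, 0.08], [-1.27, -0.3], [0.19, 0.02]]
lidcorners [[41.0, 347.0], [610.0, 370.0], [56.0, 13.0], [613.0, 37.0], [622.0, 435.0]]
green [537.1  323.32   0.63] 0.55 sil [538.18 327.2    0.62] 0.254 [220.39534884 193.09302326] 43 rib pred [[219.3 192.3]]
yellow [ 5.6556e+02  1.9477e+02 -3.4000e-01] 0.78 sil [ 5.6781e+02  1.9757e+02 -3.5000e-01] 0.214 [262.73469388 184.40816327] 49 rib pred [[262.  183.4]]
blue [ 4.1384e+02  3.2085e+02 -2.1000e-01] 0.44 sil [ 4.1408e+02  3.2487e+02 -2.4000e-01] 0.319 [219.54166667 232.97916667] 48 rib pred [[218.  232.8]]
red [430.93 204.85   0.59] 1.01 sil [430.82 208.04   0.59] 0.093 [258.14893617 228.27659574] 47 rib pred [[257.  227.7]]
```

Request:
step_arm(
  targets=[
    [[10,-30,55,-1],[30,-85,105,-2.5],[45,-145,120,-4],[60,-205,120,-5.5],[75,-265,120,-7],[90,-325,120,-8.5],[105,-385,120,-10],[122,-445,120,-11.5],[140,-505,120,-13],[158,-565,120,-13.5]],
  ],
  grip=180,
  grip_force=20,
)

```text
time_s: 1.35
position: [420.7, 37.4, 308.1]
tool_rot: [3.141, -0.001, 1.54]
force: [1.6, -0.2, 0.3]
gripper_width: 26.8
grasp_force: 0.0
```

Request:
step_arm(
  targets=[
    [[17,-55,0,0],[32,-105,-10,0],[37,-123,-20,0],[37,-123,-20,0],[37,-123,-20,0]],
  ],
)

```text
time_s: 1.98
position: [457.6, -82.4, 288.1]
tool_rot: [-3.141, -0.0, 1.543]
force: [0.5, 0.2, -1.2]
gripper_width: 27.1
grasp_force: 0.0
```

```bash
python3 - <<'E'
from rig import *; import cv2,numpy as np
o=get_obs();print(o["time_s"],o["position"],o["tool_rot"],o["force"],o["gripper_width"],o["joints"])
c=calibration("wrist");im=capture("wrist");cv2.imwrite("pics/w1.png",im[:,:,::-1]);np.save("pics/w1.npy",c,allow_pickle=True)
print({k:np.round(v,3).tolist() for k,v in c.items()})
E
```

```text
1.975 [457.6126889  -82.38336221 288.13394303] [-3.14128514e+00 -3.40354630e-04  1.54307714e+00] [ 0.53605951  0.23367298 -1.15331799] 27.138798496640028 [-0.55893514  0.02540985  0.69156377  1.94670088 -0.01788839  1.17571644
  0.11164204]
{'fx': 309.707, 'fy': 309.707, 'cx': 314.497, 'cy': 192.256, 'R': [[1.0, -0.029, -0.001], [-0.028, -0.97, 0.24], [-0.008, -0.24, -0.971]], 't': [-459.703, -118.09, 471.691]}
```

View pics/w1.png

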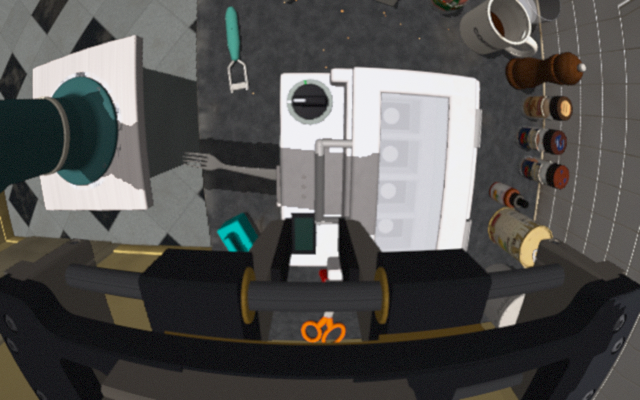

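The wrist view shows the bar's left end at about (320,143), the knob centre at (309,101), the ledge's front-left corner at (281,73) and the lid's pane. Next I compare these with the prediction.

```bash
python3 - <<'E'
from h import *
c=np.load("pics/w1.npy",allow_pickle=True).item(); p=[548.4,-97.7,-.027]
L=[[-140,140,68],[-87,48,117],[-100,100,104],[-49,140,124],[-87,-20,117]]
print(proj(c,place(p,L),True).round(1).tolist())
im=cv2.imread("pics/w1.png"); cv2.imwrite("pics/w1c.png",cv2.resize(im[60:260,270:390],None,fx=3,fy=3,interpolation=cv2.INTER_CUBIC))
E
```

```text
[[277.8, 74.0], [317.9, 144.4], [307.1, 101.4], [350.7, 67.2], [317.9, 199.6]]
```

View pics/w1c.png

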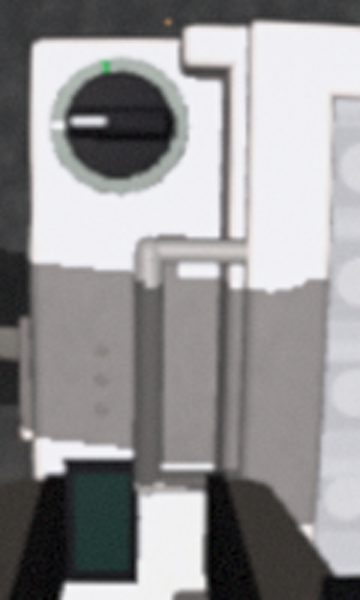

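Request:
step_arm(
  targets=[
    [[6,-13,-30,0],[6,-13,-70,0],[6,-13,-110,0],[6,-13,-140,0],[6,-13,-160,0],[6,-13,-175,0],[6,-13,-186,0],[6,-13,-186,0]],
  ],
)

```text
time_s: 3.02
position: [463.5, -96.3, 101.8]
tool_rot: [-3.141, -0.0, 1.542]
force: [-0.2, 0.4, 0.6]
gripper_width: 26.9
grasp_force: 0.0
```

Request:
step_arm(
  targets=[
    [[0,0,0,0],[0,0,0,0],[0,0,0,0],[0,0,0,0],[0,0,0,0]],
  ],
  grip=255,
  grip_force=20,
)

```text
time_s: 3.65
position: [463.8, -96.6, 102.2]
tool_rot: [3.141, 0.0, 1.542]
force: [0.8, -0.9, -0.3]
gripper_width: 0.7
grasp_force: 0.0
```

```bash
python3 - <<'E'
import numpy as np
for t in np.arange(0,1.46,.1).tolist()+[1.42]:
    dx=197*(1-np.cos(t)); print(round(t,2),round(dx*np.cos(.027)),round(-dx*np.sin(.027)),round(197*np.sin(t)))
E
```

```text
0.0 0 0 0
0.1 1 0 20
0.2 4 0 39
0.3 9 0 58
0.4 16 0 77
0.5 24 -1 94
0.6 34 -1 111
0.7 46 -1 127
0.8 60 -2 141
0.9 75 -2 154
1.0 91 -2 166
1.1 108 -3 176
1.2 126 -3 184
1.3 144 -4 190
1.4 163 -4 194
1.42 167 -5 195
```

The grip closed on nothing, so I look.

```bash
python3 - <<'E'
from rig import *; import cv2,numpy as np
o=get_obs();print(o["position"])
im=capture("wrist")[:,:,::-1];t=capture("top")[:,:,::-1]
a=cv2.resize(im[40:300,180:480],(700,600),interpolation=cv2.INTER_CUBIC)
b=cv2.resize(t[140:280,290:430],(600,600),interpolation=cv2.INTER_CUBIC)
cv2.imwrite("pics/d1.png",cv2.resize(np.hstack([a,b]),(800,370)))
E
```

```text
[463.7697304  -96.571929   102.16491668]
```

View pics/d1.png

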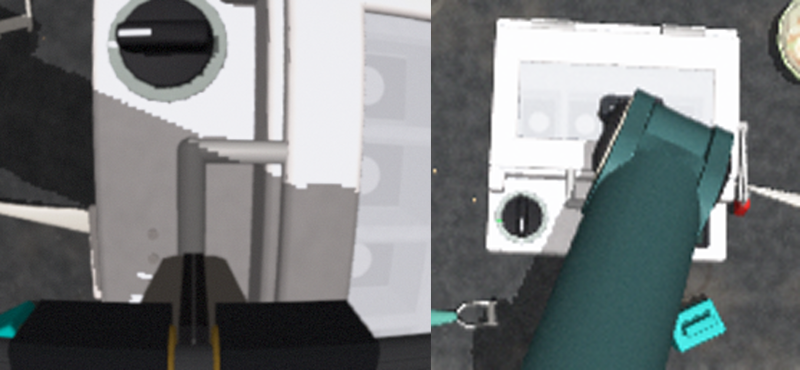

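```bash
python3 - <<'E'
from h import *; from rig import *
c1=np.load("pics/w1.npy",allow_pickle=True).item(); c=calibration("wrist")
C=-np.array(c["R"]).T@c["t"]; print("cam",C)
p=[550.3,-97.5,-.027]; L=[[-87,48,117],[-100,100,104],[-140,140,68]]
print("pred",proj(c,place(p,L),True).round(1).tolist(), "tcp",proj(c,[get_obs()["position"]],True))
def tri(u1,u2):
    r=least_squares(lambda X:np.r_[proj(c1,[X],True)[0]-u1,proj(c,[X],True)[0]-u2],[460,-50,100.]); return r.x.round(1),r.fun.round(1)
f=lambda x,y:[180+x/.6154/2.3333,40+y/.6167/2.3077]
print("bar end",f(190,147),tri([319.3,142.5],f(190,147)))
print("knob",f(168,42),tri([310,100.7],f(168,42)))
im=cv2.cvtColor(capture("wrist"),cv2.COLOR_RGB2BGR)
q=proj(c,place(p,[[-87,y,117] for y in(48,40,30,20,10,0)]),True)
for a in q: cv2.circle(im,tuple(np.round(a).astype(int)),1,(0,0,255),-1)
a=proj(c,[get_obs()["position"]],True)[0];cv2.circle(im,tuple(np.round(a).astype(int)),2,(0,255,0),-1)
cv2.imwrite("pics/d2.png",cv2.resize(im[100:300,230:400],(680,600)*1 if 0 else (510,600),interpolation=cv2.INTER_CUBIC))
E
```

```text
cam [466.07551338 -28.8810704  299.74579078]
pred [[313.2, 148.0], [292.1, 64.6], [243.2, 24.8]] tcp [[314.22693121 219.30607708]]
bar end [312.3200109042832, 143.29136965684197] (array([464.3, -44.4, 118.4]), array([-0.1, -0.5,  0.1,  0.3]))
knob [296.9987464837873, 69.51181990195485] (array([454.1,   7.7,  66.4]), array([-0.1,  0. ,  0. , -0. ]))
```

View pics/d2.png

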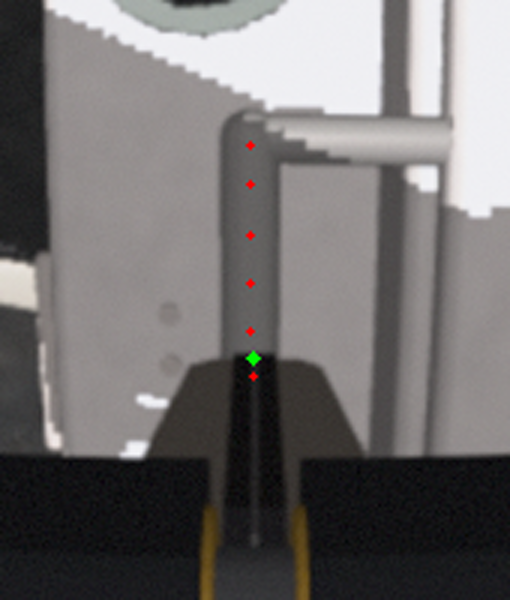

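Request:
step_arm(
  targets=[
    [[0,0,4,0],[0,0,8,0],[0,0,12,0],[0,0,12,0],[0,0,12,0]],
  ],
)

```text
time_s: 4.42
position: [463.7, -96.5, 114.1]
tool_rot: [3.141, -0.0, 1.542]
force: [-0.5, 0.3, 0.3]
gripper_width: 0.4
grasp_force: 0.0
```

```bash
python3 - <<'E'
from h import *; from rig import *
o=get_obs();print(o["position"],o["force"],o["gripper_width"],o["grasp_force"])
im=cv2.cvtColor(capture("wrist"),cv2.COLOR_RGB2BGR)
sc=cv2.cvtColor(capture("scene"),cv2.COLOR_RGB2BGR)
a=cv2.resize(im[40:300,180:480],(400,347),interpolation=cv2.INTER_CUBIC)
b=cv2.resize(sc[140:270,310:460],(400,347),interpolation=cv2.INTER_CUBIC)
cv2.imwrite("pics/d3.png",np.hstack([a,b]))
E
```

```text
[463.73629744 -96.47812628 114.12308469] [-0.45424544  0.3172169   0.29162756] 0.4415724402060758 0.0
```

View pics/d3.png

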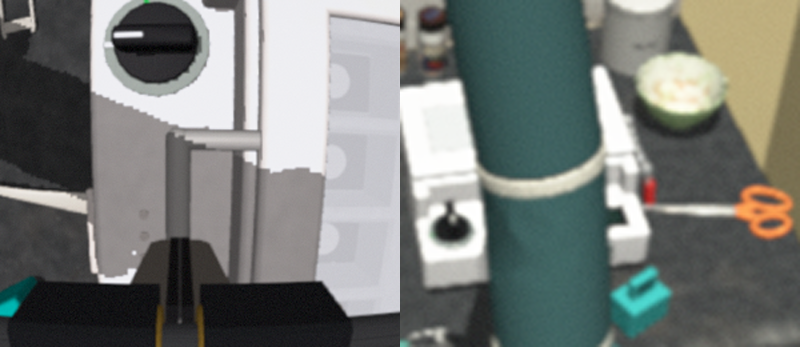

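Request:
step_arm(
  targets=[
    [[0,0,-6,0],[0,0,-12,0],[0,0,-15,0],[0,0,-18,0],[0,0,-18,0]],
  ],
)

```text
time_s: 5.15
position: [463.6, -96.6, 96.7]
tool_rot: [-3.141, -0.001, 1.541]
force: [-3.6, 1.8, 8.9]
gripper_width: 0.1
grasp_force: 4.6
```

Request:
step_arm(
  targets=[
    [[0,0,-2,0],[0,0,-4,0],[0,0,-6,0],[0,0,-6,0]],
  ],
)

```text
time_s: 5.65
position: [463.7, -96.5, 95.6]
tool_rot: [-3.141, -0.006, 1.541]
force: [-23.3, 3.6, 70.7]
gripper_width: 0.6
grasp_force: 34.8
```

Request:
step_arm(
  targets=[
    [[0,0,8,0],[0,0,25,0],[-15,0,45,0],[-31,0,45,0],[-31,0,25,0],[-31,0,5,0],[-31,0,-10,0],[-31,0,-18,0],[-31,0,-18,0]],
  ],
)

```text
time_s: 6.78
position: [432.3, -96.7, 71.6]
tool_rot: [-3.14, 0.0, 1.541]
force: [-0.3, -0.5, 0.2]
gripper_width: 0.4
grasp_force: 0.0
```

Request:
step_arm(
  targets=[
    [[0,0,-6,0],[0,0,-11,0],[0,0,-13,0]],
  ],
)

```text
time_s: 7.15
position: [432.7, -96.5, 58.9]
tool_rot: [-3.141, -0.0, 1.542]
force: [-0.6, -0.5, 0.1]
gripper_width: 0.4
grasp_force: 0.0
```

Request:
step_arm(
  targets=[
    [[0,0,-4,0],[0,0,-8,0],[0,0,-12,0],[0,0,-12,0]],
  ],
)

```text
time_s: 7.65
position: [432.5, -96.6, 46.8]
tool_rot: [-3.141, 0.0, 1.542]
force: [-0.5, 0.3, 0.1]
gripper_width: 0.5
grasp_force: 0.0
```

Request:
step_arm(
  targets=[
    [[0,0,-2,0],[0,0,-3,0],[0,0,-3,0]],
  ],
)

```text
time_s: 8.02
position: [432.7, -96.6, 44.1]
tool_rot: [3.142, 0.0, 1.542]
force: [-0.1, 0.4, 0.2]
gripper_width: 0.3
grasp_force: 0.0
```

Request:
step_arm(
  targets=[
    [[0,0,-1,0],[0,0,-2,0],[0,0,-2,0]],
  ],
)

```text
time_s: 8.4
position: [432.7, -96.6, 42.0]
tool_rot: [-3.141, 0.0, 1.542]
force: [-0.4, -0.2, 0.4]
gripper_width: 0.1
grasp_force: 0.0
```

Request:
step_arm(
  targets=[
    [[0,0,-1,0],[0,0,-2,0],[0,0,-2,0]],
  ],
)

```text
time_s: 8.78
position: [432.7, -96.5, 41.8]
tool_rot: [-3.141, -0.002, 1.541]
force: [-8.5, 1.3, 27.6]
gripper_width: 0.3
grasp_force: 14.0
```

The tip meets the ledge (68 mm) at a reading of 41.9 and the bar top (123 mm) at about 97. So readings run 26 mm below the stated heights. I check whether the cameras agree that everything stands lower.

```bash
python3 - <<'E'
from h import *; from rig import *
c=calibration("top"); o=np.array([305,145]); u=lambda l:(np.array(l)+.5)/6-.5+o
L=np.array([[-140,140,68],[-140,-140,68],[-87,48,117],[-87,-48,117],[-100,100,104],[-49,140,124],[-49,-140,124]],float)
uv=u([[38,540],[580,560],[222,433],[428,443],[117,458],[46,346],[604,371]])
for dz in(0,-26):
    p,r=fit(c,L+[0,0,dz],uv,[600,-100,0.]);print(dz,p.round(3),np.abs(r).mean(0),r.round(2).tolist())
c1=np.load("pics/w1.npy",allow_pickle=True).item()
Lw=np.array([[-140,140,68],[-100,100,104],[-87,-20,117]],float);uw=np.array([[281.3,73.3],[310,100.7],[319.2,196]])
for dz in(0,-26):
    r=least_squares(lambda p:(proj(c1,place(p,Lw+[0,0,dz]),True)-uw).ravel()[:5],[548,-97,-.027]);print("w",dz,r.x.round(3),r.fun.round(2))
# wrist cam: cartridge and worktop check needs other view
E
```

```text
0 [ 5.48427e+02 -9.77880e+01 -2.90000e-02] [0.72311484 0.13530103] [[-0.57, -0.09], [0.64, 0.26], [0.56, 0.04], [-1.29, -0.29], [0.16, -0.05], [-0.78, 0.15], [1.06, -0.06]]
-26 [ 5.50875e+02 -1.00032e+02 -2.90000e-02] [0.60765092 0.24555127] [[0.26, -0.4], [-0.48, -0.11], [0.72, 0.11], [-1.84, -0.25], [0.71, -0.07], [0.06, 0.53], [-0.18, 0.24]]
w 0 [ 5.50315e+02 -9.89390e+01 -4.50000e-02] [-0.22 -0.3   0.17  0.27  0.02]
w -26 [ 5.50441e+02 -9.51240e+01 -3.30000e-02] [ 0.58  0.78 -0.45 -0.7  -0.06]
```

Request:
step_arm(
  targets=[
    [[0,0,20,0],[0,0,60,0],[0,0,95,0],[15,0,95,0],[31,0,95,0],[31,0,95,0],[31,0,70,0],[31,0,50,0],[31,0,36,0],[31,0,36,0]],
  ],
  grip=180,
)

```text
time_s: 10.02
position: [462.5, -96.8, 74.8]
tool_rot: [-3.138, 0.001, 1.541]
force: [-0.0, 1.1, 0.3]
gripper_width: 27.2
grasp_force: 0.0
```

Request:
step_arm(
  targets=[
    [[0,0,0,0],[0,0,0,0],[0,0,0,0],[0,0,0,0]],
  ],
  grip=255,
  grip_force=20,
)

```text
time_s: 10.52
position: [462.8, -96.6, 76.4]
tool_rot: [-3.14, -0.001, 1.541]
force: [-5.9, -0.7, 6.3]
gripper_width: 11.4
grasp_force: 20.0
```

Request:
step_arm(
  targets=[
    [[1,0,20,0],[4,0,39,0],[9,0,58,0],[16,0,77,0],[24,-1,94,0],[34,-1,111,0],[46,-1,127,0],[46,-1,127,0]],
  ],
)

```text
time_s: 11.52
position: [506.0, -97.9, 203.6]
tool_rot: [-3.133, -0.001, 1.541]
force: [-13.5, -1.5, 10.0]
gripper_width: 11.1
grasp_force: 20.0
```

Request:
step_arm(
  targets=[
    [[14,-1,14,0],[29,-1,27,0],[45,-1,39,0],[62,-2,49,0],[80,-2,57,0],[98,-3,63,0],[117,-3,67,0],[121,-4,68,0],[121,-4,68,0]],
  ],
)

```text
time_s: 12.65
position: [631.9, -102.3, 272.6]
tool_rot: [3.138, 0.001, 1.541]
force: [-1.1, -0.5, 5.1]
gripper_width: 11.3
grasp_force: 20.0
```

```bash
python3 - <<'E'
from rig import *; import cv2,numpy as np
o=get_obs();print(o["position"],o["force"],o["joints"].round(2))
sc=capture("scene")[:,:,::-1];np.save
t=capture("top")[:,:,::-1]
cv2.imwrite("pics/e1.png",np.hstack([cv2.resize(sc[110:270,300:460],(400,400),interpolation=2),cv2.resize(t[120:250,300:430],(400,400),interpolation=2)]))
E
```

```text
[ 631.93061713 -102.28234096  272.60401239] [-1.10448128 -0.48878901  5.05838275] [-0.41  0.44  0.72  1.57 -0.3   1.24  0.33]
```

View pics/e1.png

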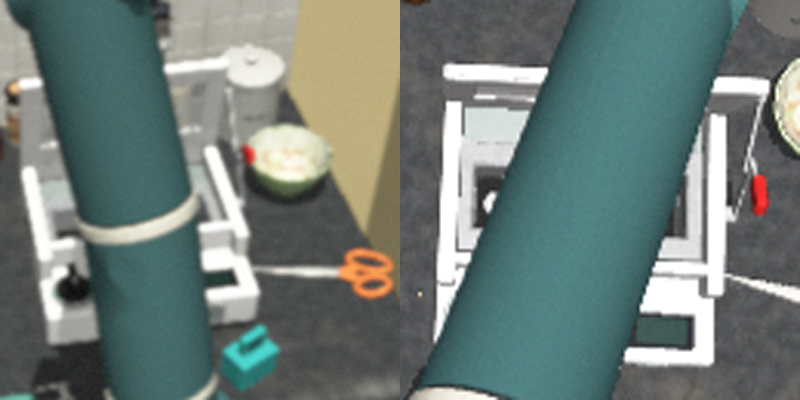

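The lid is up (bar travel gives about 1.42). The red tab is clear on the right, at e1 right panel (758,193).

```bash
cat >> h.py <<'E'
def unproj(c,uv,z):
    d=np.linalg.inv(np.array([[c["fx"],0,c["cx"]],[0,c["fy"],c["cy"]],[0,0,1]]))@np.r_[uv,1]
    R=np.array(c["R"]);C=-R.T@c["t"];d=R.T@d
    return C+d*(z-C[2])/d[2]
E
python3 - <<'E'
from h import *; from rig import *
c=calibration("top");im=capture("top")
b=blob(im,'red',near=[416,183],roi=(395,150,440,230)); ys,xs=np.where(b[2]);print(b[0],b[1],xs.min(),xs.max(),ys.min(),ys.max())
for z in(140,146,152):print(unproj(c,b[0],z))
s=calibration("scene");im=capture("scene");b2=blob(im,'red',near=[300+248*.4,110+155*.4],roi=(380,150,420,190));print(b2[0],b2[1])
r=least_squares(lambda X:np.r_[proj(c,[X])[0]-b[0],proj(s,[X])[0]-b2[0]],[557,-254,146.]);print(r.x,r.fun)
P=[550.7,-98,-.03];print("model",[(a,place(P,[[10-85*np.cos(.193+a-.411),-156,61+85*np.sin(.193+a-.411)]]).round(1).tolist()) for a in(1.74,1.8,1.9,2.033)])
E
```

```text
[416.27419355 182.80645161] 62 414 419 177 189
[ 563.48873051 -263.44154725  140.        ]
[ 562.33072082 -261.88760091  146.        ]
[ 561.17271112 -260.33365458  152.        ]
[399.08333333 171.79166667] 24
[ 557.41446847 -254.64567458  171.91473246] [-0.18545843 -0.03206808  0.21945587 -0.03540849]
model [(1.74, [[551.9, -254.1, 145.9]]), (1.8, [[557.0, -254.3, 146.0]]), (1.9, [[565.4, -254.5, 145.5]]), (2.033, [[576.6, -254.8, 143.5]])]
```

Request:
step_arm(
  targets=[
    [[0,0,0,0],[0,0,0,0],[0,0,0,0],[0,0,10,0],[0,0,30,0],[0,0,50,0],[0,0,60,0]],
  ],
  grip=180,
)

```text
time_s: 13.72
position: [631.3, -101.8, 332.8]
tool_rot: [3.139, 0.0, 1.542]
force: [-0.1, 0.5, -0.1]
gripper_width: 27.1
grasp_force: 0.0
```

Triangulated from both fixed cameras, the tab stands at z 172 as it should. So the world heights are right and it is the TCP reading that runs 26 mm low; I command z = true − 26. Next I go to the tab at (557,-255) and grip it across its thickness.

Request:
step_arm(
  targets=[
    [[-20,-10,0,-2],[-45,-30,0,-4],[-65,-60,0,-6],[-74,-95,0,-8],[-74,-125,-20,-10],[-74,-145,-40,-12],[-74,-153,-60,-14],[-74,-153,-80,-16],[-74,-153,-100,-18],[-74,-153,-110,-18]],
  ],
  grip=150,
)

```text
time_s: 14.98
position: [556.4, -254.1, 219.9]
tool_rot: [3.141, 0.002, -0.027]
force: [-0.3, -0.4, 0.7]
gripper_width: 37.7
grasp_force: 0.0
```

Request:
step_arm(
  targets=[
    [[0,0,0,0],[0,0,0,0],[0,0,0,0]],
  ],
)

```text
time_s: 15.35
position: [557.1, -254.8, 222.0]
tool_rot: [3.142, -0.001, -0.028]
force: [0.3, -1.3, 0.1]
gripper_width: 38.0
grasp_force: 0.0
```

Request:
step_arm(
  targets=[
    [[0,0,-25,0],[0,0,-50,0],[0,0,-70,0],[0,0,-82,0],[0,0,-88,0],[0,0,-88,0]],
  ],
)

```text
time_s: 16.1
position: [556.8, -254.7, 133.2]
tool_rot: [3.141, -0.0, -0.029]
force: [0.6, 0.1, 0.2]
gripper_width: 38.0
grasp_force: 0.0
```

Request:
step_arm(
  targets=[
    [[0,0,0,0],[0,0,0,0],[0,0,0,0],[0,0,0,0]],
  ],
  grip=255,
  grip_force=15,
)

```text
time_s: 16.6
position: [557.1, -253.5, 133.5]
tool_rot: [-3.14, -0.0, -0.029]
force: [-1.0, 5.2, 4.9]
gripper_width: 11.7
grasp_force: 15.0
```

Request:
step_arm(
  targets=[
    [[5,0,0,0],[10,0,0,0],[15,0,-1,0],[19,-1,-2,0],[22,-1,-3,0],[25,-1,-3,0],[27,-1,-4,0],[27,-1,-4,0]],
  ],
)

```text
time_s: 17.6
position: [579.6, -254.1, 129.0]
tool_rot: [-3.136, 0.008, -0.03]
force: [-13.4, 9.8, 12.4]
gripper_width: 11.9
grasp_force: 15.0
```

Request:
step_arm(
  targets=[
    [[0,0,0,0],[0,0,0,0],[0,0,0,0],[0,0,20,0],[-10,0,60,0],[-40,20,110,0],[-80,50,150,0],[-120,80,170,0],[-150,110,170,0],[-150,140,170,0]],
  ],
  grip=150,
)

```text
time_s: 18.85
position: [433.5, -116.4, 299.5]
tool_rot: [-3.138, -0.002, -0.033]
force: [-0.0, 1.5, -0.5]
gripper_width: 37.6
grasp_force: 0.0
```

```bash
python3 - <<'E'
from h import *; from rig import *
o=get_obs();print(o["time_s"],o["position"],o["tool_rot"],o["joints"].round(2))
c=calibration("top");im=capture("top");s=calibration("scene");i2=capture("scene")
b=blob(im,'red',near=[420,180],roi=(395,150,440,230));b2=blob(i2,'red',near=[399,170],roi=(380,150,420,190));print(b and b[:2],b2 and b2[:2])
if b and b2:
    r=least_squares(lambda X:np.r_[proj(c,[X])[0]-b[0],proj(s,[X])[0]-b2[0]],[557,-254,146.]);print(r.x,r.fun)
w=calibration("wrist");wi=capture("wrist");cv2.imwrite("pics/w2.png",wi[:,:,::-1]);np.save("pics/w2.npy",w,allow_pickle=True)
cv2.imwrite("pics/f1.png",np.hstack([cv2.resize(im[120:250,300:430,::-1],(400,400),interpolation=2),cv2.resize(wi[:,120:520,::-1],(400,400))]))
E
```

```text
18.85 [ 433.52474454 -116.39838516  299.48814492] [-3.13787392e+00 -2.24611387e-03 -3.26506231e-02] [-1.13 -0.16  1.25  1.98  0.16  1.22 -1.55]
(array([415.93103448, 174.5862069 ]), np.int32(29)) None
```

View pics/f1.png

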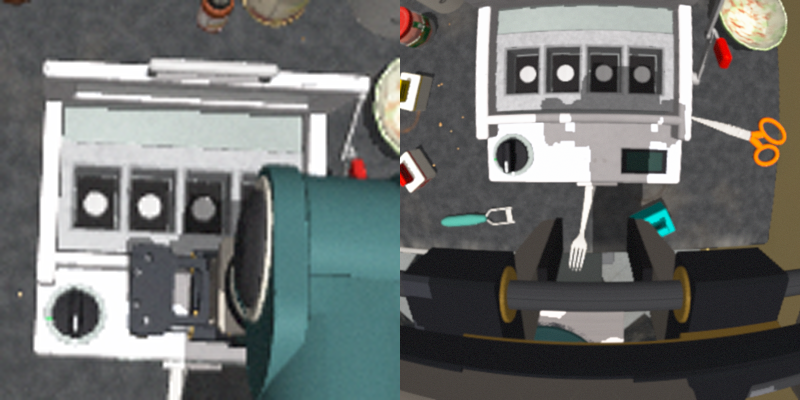

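The top view shows the lid up with a gap along the right stay. The wrist view shows all four empty bays, around (520..645, 70) in the panel, and the tab at (723,52). I enlarge the bays.

```bash
python3 - <<'E'
from h import *
c=np.load("pics/w2.npy",allow_pickle=True).item();im=cv2.imread("pics/w2.png")
cv2.imwrite("pics/w2c.png",cv2.resize(im[35:110,215:395],None,fx=4.4,fy=4.4,interpolation=2))
print("cam",-np.array(c["R"]).T@c["t"])
p=[550.,-98.5,-.03]
for a in(1.74,1.85,1.975,2.033):print(a,proj(c,place(p,[[10-85*np.cos(a-.218),-156,87+85*np.sin(a-.218)]]),True).round(1))
b=blob(im[:,:,::-1].copy(),'red',near=[443,52],roi=(420,30,470,80));print(b[0],b[1])
E
```

```text
cam [ 500.5842279  -114.90974005  497.16813319]
1.74 [[443.9  73.5]]
1.85 [[443.9  65.4]]
1.975 [[443.3  56.4]]
2.033 [[442.9  52.4]]
[442.39172749  52.72506083] 411
```

View pics/w2c.png

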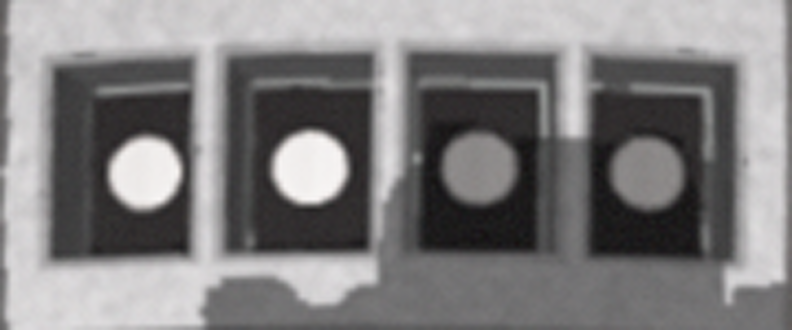

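```bash
python3 - <<'E'
from h import *
c=np.load("pics/w2.npy",allow_pickle=True).item();u=lambda q:(np.array(q,float)+.5)/4.4-.5+[215,35]
q=[];L=[]
for k,(l,r,t,b) in enumerate([(52,192,63,257),(228,375,58,250),(407,553,56,250),(590,735,62,258)]):
    y=84-56*k
    q+=[[l,t],[r,t],[r,b],[l,b]];L+=[[32,y+23,78],[32,y-23,78],[-32,y-23,78],[-32,y+23,78]]
p,r=fit(c,L,u(q),[580,-98,-.03],True);print("bayrow",p.round(3));print((r*4.4).round(1).tolist())
print("bays",place(p,[[0,84-56*k,78] for k in range(4)]).round(1).tolist())
# knob, ledge corners for dispenser origin
print("knob pred at disp 550,-98.5",proj(c,place([550,-98.5,-.03],[[-100,100,104],[-140,140,68],[-140,-140,68]]),True))
E
```

```text
bayrow [ 5.67377e+02 -9.74310e+01 -3.20000e-02]
[[-1.1, 2.6], [1.5, -6.8], [-0.8, -0.4], [-3.7, 5.7], [-2.6, -3.2], [-0.4, -7.1], [-2.3, 3.3], [-4.9, 5.6], [0.4, -5.2], [5.3, -3.0], [4.1, 5.3], [-1.4, 3.3], [0.9, -7.9], [3.4, 0.2], [2.8, 4.4], [-0.2, -1.8]]
bays [[570.0, -13.5, 78.0], [568.3, -69.4, 78.0], [566.5, -125.4, 78.0], [564.7, -181.4, 78.0]]
knob pred at disp 550,-98.5 [[227.52945068 157.7539843 ]
 [210.03129864 181.77438011]
 [401.11863898 183.16100308]]
```

The tab sits at its locked position (measured (442,53), predicted (443,52) for 2.033), so the stay is locked. The bay row's centre is about (567.4,-97.4), yaw -0.032. Next I hover over the red cartridge.

Request:
step_arm(
  targets=[
    [[0,50,0,1],[0,105,0,2],[0,160,-10,3.5],[0,215,-40,5],[0,265,-80,6],[-2,305,-120,7],[-2,321,-140,7],[-2,321,-140,7],[-2,321,-140,7]],
  ],
)

```text
time_s: 20.12
position: [433.5, 203.8, 159.9]
tool_rot: [3.14, -0.001, 0.579]
force: [-0.4, -0.7, 1.1]
gripper_width: 37.7
grasp_force: 0.0
```

```bash
cat >> h.py <<'E'
# corner based pose: largest bright quad around the rib in wrist picture, matched by model edges
def wcart(im,c,col,p0,z0=0):
    best=None
    for thr in(130,):
        p,e=cart(im,c,col,p0,z0,True,3,thr); best=(p,e)
    return best
E
python3 - <<'E'
from h import *; from rig import *
o=get_obs();print(o["position"],o["tool_rot"][2])
w=calibration("wrist");im=capture("wrist");cv2.imwrite("pics/w3.png",im[:,:,::-1]);np.save("pics/w3.npy",w,allow_pickle=True)
p0=np.array([430.9,205,.59]); uv=proj(w,place(p0,TOP),True);print(uv.round(1).tolist(),"rib",proj(w,place(p0,[[0,0,76]]),True))
b=blob(im,'red',near=proj(w,place(p0,[[0,0,76]]),True)[0]);print(b[:2])
print(wcart(im,w,'red',p0))
v=im[:,:,::-1].copy();cv2.polylines(v,[np.round(uv).astype(int)],True,(255,0,255),1);cv2.imwrite("pics/w3c.png",v)
E
```

```text
[433.46803177 203.75504151 159.90991676] 0.5787433461351448
[[332.6, 212.3], [332.7, 155.6], [291.2, 156.2], [292.9, 212.8]] rib [[312.14729489 191.71679651]]
(array([309.74891775, 186.5021645 ]), np.int32(462))
(array([429.70263261, 207.7274265 ,   0.57476409]), np.float64(0.10678379697413372))
```

View pics/w3c.png

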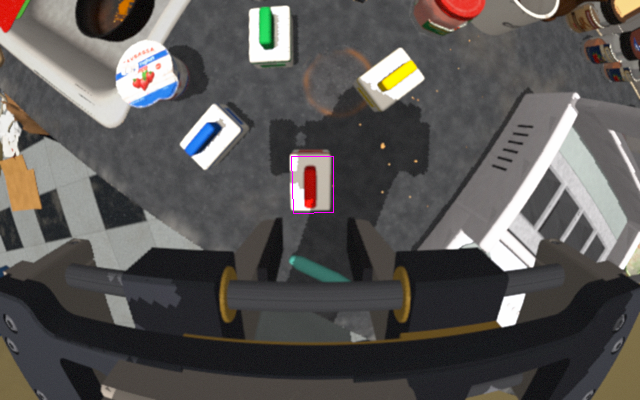

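The wrist view shows red at (312,183), clear of its neighbours. The drawn outline is slightly off, so I fit the rib's clean colour silhouette instead.

```bash
cat >> h.py <<'E'
def ribfit(im,c,col,p0,z0=0,fish=True,up=6):
    uv=proj(c,place(p0,[[0,0,z0+62]]),fish)[0]; b=blob(im,col,near=uv); ce=b[0]; R=45
    x0,y0=(ce-R).astype(int)
    A=np.float32([[1,0,-x0],[0,1,-y0]]); m=cv2.warpAffine(b[2].astype(np.float32),A,(2*R,2*R))
    def ren(p):
        q=(proj(c,place(p,np.array(RIB)+[0,0,z0]),fish)-[x0,y0]+.5)*up-.5
        k=np.zeros((2*R*up,2*R*up),np.uint8);cv2.fillConvexPoly(k,cv2.convexHull(np.round(q*16).astype(np.int32)),255,shift=4)
        return cv2.resize(k,(2*R,2*R),interpolation=cv2.INTER_AREA)/255.
    f=lambda v:float(((ren(v*[1,1,.02])-m)**2).sum())
    best=None
    for a in(p0[2],p0[2]+.3,p0[2]-.3):
        s=np.array([p0[0],p0[1],a/.02]);S=np.vstack([s]+[s+d for d in 6*np.eye(3)])
        r=minimize(f,s,method='Nelder-Mead',options=dict(initial_simplex=S,xatol=.02,fatol=.01))
        if best is None or r.fun<best.fun:best=r
    return best.x*[1,1,.02],best.fun/m.sum(),int(b[1])
E
python3 - <<'E'
from h import *; from rig import *
w=np.load("pics/w3.npy",allow_pickle=True).item();im=cv2.imread("pics/w3.png")[:,:,::-1].copy()
ct=calibration("top");it=cv2.imread("pics/top0.png")[:,:,::-1].copy()
P={'green':[537.1,323.3,.63],'yellow':[565.6,194.8,-.34],'blue':[413.8,320.8,-.21],'red':[430.9,204.9,.59]}
for k,p in P.items():
    print(k,"wrist",[np.round(a,3) for a in ribfit(im,w,k,p)],"top",[np.round(a,3) for a in ribfit(it,ct,k,p,fish=False,up=8)])
E
```

```text
green wrist [array([539.711, 328.775,   0.735]), np.float64(0.412), np.int64(473)] top [array([536.432, 324.72 ,   0.765]), np.float64(0.44), np.int64(43)]
yellow wrist [array([ 5.69775e+02,  1.97448e+02, -3.80000e-01]), np.float64(0.22), np.int64(485)] top [array([ 5.65191e+02,  1.96339e+02, -2.36000e-01]), np.float64(0.392), np.int64(49)]
blue wrist [array([ 4.13455e+02,  3.25125e+02, -3.77000e-01]), np.float64(0.414), np.int64(492)] top [array([ 4.12884e+02,  3.22477e+02, -2.35000e-01]), np.float64(0.586), np.int64(48)]
red wrist [array([431.985, 208.731,   0.57 ]), np.float64(0.187), np.int64(462)] top [array([430.338, 206.334,   0.678]), np.float64(0.261), np.int64(47)]
```

Request:
step_arm(
  targets=[
    [[-2,4,-40,0],[-2,4,-80,0],[-2,4,-110,0],[-2,4,-128,0],[-2,4,-136,0],[-2,4,-136,0]],
  ],
)

```text
time_s: 20.92
position: [430.5, 209.3, 23.8]
tool_rot: [-3.141, -0.001, 0.581]
force: [0.3, 0.4, -0.9]
gripper_width: 37.9
grasp_force: 0.0
```

Request:
step_arm(
  targets=[
    [[0,0,0,0],[0,0,0,0],[0,0,0,0],[0,0,0,0]],
  ],
  grip=255,
  grip_force=35,
)

```text
time_s: 21.42
position: [429.5, 209.5, 23.1]
tool_rot: [-3.141, 0.0, 0.582]
force: [-0.3, -0.3, -2.8]
gripper_width: 12.0
grasp_force: 35.0
```

Request:
step_arm(
  targets=[
    [[0,0,30,0],[0,0,80,0],[0,0,130,0],[0,0,130,0],[0,0,130,0]],
  ],
)

```text
time_s: 22.05
position: [428.6, 209.6, 152.2]
tool_rot: [-3.141, 0.001, 0.583]
force: [-0.0, 0.6, -1.4]
gripper_width: 11.9
grasp_force: 35.0
```

```bash
python3 - <<'E'
from h import *; from rig import *
o=get_obs();print(o["position"],o["tool_rot"],o["gripper_width"],o["force"])
w=calibration("wrist");im=capture("wrist");cv2.imwrite("pics/w4.png",im[:,:,::-1]);np.save("pics/w4.npy",w,allow_pickle=True)
x,y,z=o["position"];p=[x,y,o["tool_rot"][2]];z0=z+26-50
v=cv2.resize(im[130:290,220:420,::-1],None,fx=4,fy=4,interpolation=2)
for B,cl in((TOP,(255,0,255)),([[a,b,0] for a,b,_ in TOP],(0,255,0))):
    q=proj(w,place(p,np.array(B)+[0,0,z0]),True);cv2.polylines(v,[np.round((q-[220,130]+.5)*4).astype(int)],True,cl,1)
cv2.imwrite("pics/w4c.png",v[:,:])
E
```

```text
[428.62333589 209.58206338 152.23248356] [-3.14089811e+00  1.42618966e-03  5.82503674e-01] 11.938548914391204 [-0.02944911  0.55143266 -1.39073191]
```

View pics/w4c.png

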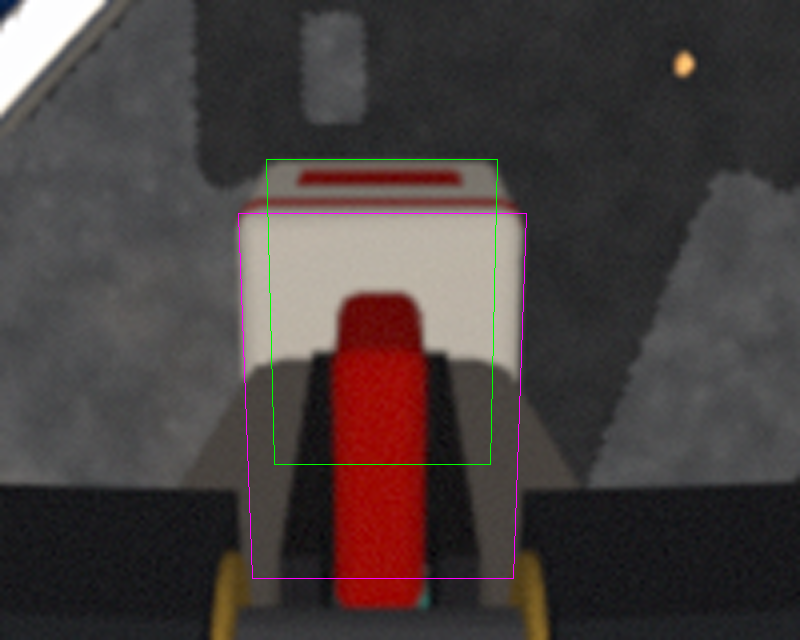

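The grasped red block matches the outline predicted from the TCP to within 1 mm, so it is centred and the frames agree. Next I carry it over bay 1.

Request:
step_arm(
  targets=[
    [[0,-30,10,-0.5],[20,-75,15,-2],[45,-120,15,-3.5],[75,-165,15,-5],[105,-200,15,-6],[130,-220,15,-7],[141,-223,10,-7],[141,-223,10,-7],[141,-223,10,-7]],
  ],
)

```text
time_s: 23.22
position: [569.6, -12.4, 162.3]
tool_rot: [-3.141, 0.002, -0.027]
force: [0.8, 0.4, -1.7]
gripper_width: 11.8
grasp_force: 35.0
```

```bash
python3 - <<'E'
from h import *; from rig import *
o=get_obs();print(o["position"],o["tool_rot"],o["gripper_width"],o["force"])
w=calibration("wrist");im=capture("wrist");cv2.imwrite("pics/w5.png",im[:,:,::-1]);np.save("pics/w5.npy",w,allow_pickle=True)
v=cv2.resize(im[60:260,230:430,::-1],None,fx=3,fy=3,interpolation=2)
P=[567.4,-97.4,-.032]
for k in range(4):
    q=proj(w,place(P,[[sx*32,84-56*k+sy*23,78] for sx,sy in((1,1),(1,-1),(-1,-1),(-1,1))]),True);cv2.polylines(v,[np.round((q-[230,60]+.5)*3).astype(int)],True,(255,0,255),1)
cv2.imwrite("pics/w5c.png",v)
E
```

```text
[569.56700292 -12.42083914 162.31661316] [-3.14106398e+00  2.07367754e-03 -2.74269415e-02] 11.792140407828574 [ 0.79862054  0.35530591 -1.72541752]
```

View pics/w5c.png

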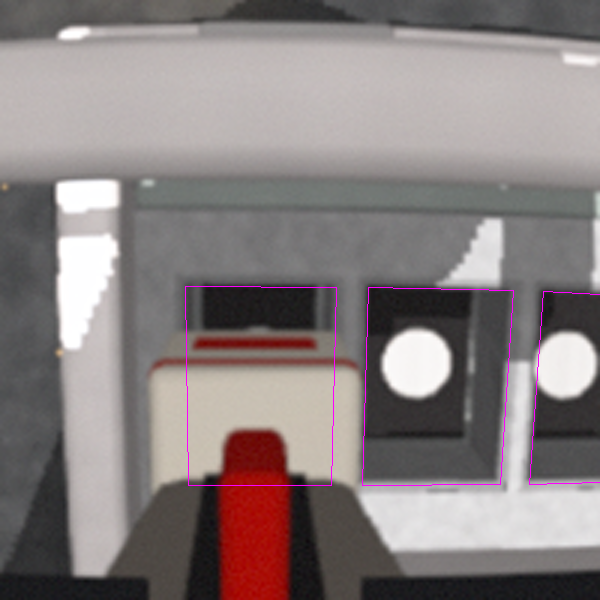

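Request:
step_arm(
  targets=[
    [[0,-1,-30,0],[0,-1,-50,0],[0,-1,-58,0],[0,-1,-64,0],[0,-1,-70,0],[0,-1,-76,0],[0,-1,-82,0],[0,-1,-82,0]],
  ],
)

```text
time_s: 24.28
position: [570.4, -14.6, 80.7]
tool_rot: [3.141, 0.001, -0.029]
force: [-0.1, 0.1, -1.4]
gripper_width: 12.0
grasp_force: 35.0
```

Request:
step_arm(
  targets=[
    [[0,0,-6,0],[0,0,-12,0],[0,0,-17,0],[0,0,-20,0],[0,0,-22,0],[0,0,-24,0],[0,0,-26,0],[0,0,-26,0]],
  ],
)

```text
time_s: 25.28
position: [570.7, -14.6, 55.0]
tool_rot: [3.142, -0.0, -0.029]
force: [-2.6, -0.9, 2.9]
gripper_width: 11.8
grasp_force: 35.0
```

Request:
step_arm(
  targets=[
    [[0,0,-2,0],[0,0,-2,0],[0,0,-2,0]],
  ],
)

```text
time_s: 25.65
position: [571.0, -14.6, 54.9]
tool_rot: [-3.14, -0.0, -0.029]
force: [-7.1, 1.6, 20.5]
gripper_width: 11.8
grasp_force: 35.0
```

Request:
step_arm(
  targets=[
    [[0,0,2,0],[0,0,2,0],[0,0,2,0],[0,0,2,0],[0,0,20,0],[-20,30,70,0],[-50,80,110,0],[-90,130,110,0],[-120,180,110,0]],
  ],
  grip=170,
)

```text
time_s: 26.78
position: [452.3, 163.2, 164.5]
tool_rot: [-3.139, -0.001, -0.031]
force: [0.2, 1.1, 0.1]
gripper_width: 30.5
grasp_force: 0.0
```

```bash
python3 - <<'E'
from h import *; from rig import *
o=get_obs();print(o["time_s"],o["position"],o["tool_rot"][2])
w=calibration("wrist");im=capture("wrist");cv2.imwrite("pics/w6.png",im[:,:,::-1]);np.save("pics/w6.npy",w,allow_pickle=True)
P={'green':[539,326,.68],'yellow':[568,196.5,-.36],'blue':[413.5,323,-.25]}
for k,p in P.items(): print(k,[np.round(a,3) for a in ribfit(im,w,k,p)],cart(im,w,k,p,0,True,3,130))
print('red',[np.round(a,3) for a in ribfit(im,w,'red',[570,-13.5,-.03],z0=32)])
E
```

```text
26.775 [452.2850569  163.24916392 164.47350985] -0.03058989091647102
green [array([539.956, 332.53 ,   0.914]), np.float64(1.147), np.int64(335)] (array([540.30087323, 338.07735375,   0.75043823]), np.float64(0.9477715310030147))
yellow [array([ 5.68113e+02,  1.98569e+02, -2.18000e-01]), np.float64(0.35), np.int64(510)] (array([ 5.68217307e+02,  1.98551910e+02, -2.99060535e-01]), np.float64(0.2004958165478773))
blue [array([412.663, 327.459,  -0.434]), np.float64(0.678), np.int64(406)] (array([406.46066424, 335.73419994,  -0.45147047]), np.float64(1.0436284311943282))
red [array([ 5.7217e+02, -1.6289e+01, -5.3000e-02]), np.float64(0.534), np.int64(659)]
```

Red hit a solid stop at flush depth under 20 N. Next is yellow for bay 2: hover and measure.

Request:
step_arm(
  targets=[
    [[40,12,0,-1.5],[80,25,0,-3],[112,34,0,-3.4],[115,34,0,-3.4],[115,34,0,-3.4]],
  ],
  grip=150,
)

```text
time_s: 27.45
position: [567.5, 194.9, 163.4]
tool_rot: [3.141, 0.0, -0.327]
force: [-0.4, 0.3, -0.0]
gripper_width: 37.7
grasp_force: 0.0
```

```bash
cat > look.py <<'E'
import sys
from h import *; from rig import *
col=sys.argv[1]; p0=[float(a) for a in sys.argv[2:5]]
o=get_obs();print(o["time_s"],o["position"].round(1),o["tool_rot"][2].round(3))
w=calibration("wrist");im=capture("wrist");cv2.imwrite(f"pics/L{col}.png",im[:,:,::-1])
p,e=cart(im,w,col,p0,0,True,4,130); r=ribfit(im,w,col,p0)
print("sil",p.round(2),round(e,3),"rib",r[0].round(2),round(r[1],3))
x0,y0=(proj(w,place(p,[[0,0,46]]),True)[0]-50).astype(int)
v=cv2.resize(im[y0:y0+100,x0:x0+100,::-1],None,fx=5,fy=5,interpolation=2)
for B in(TOP,[[a*19/30,b*6/21,76] for a,b,_ in TOP]):
    q=proj(w,place(p,B),True);cv2.polylines(v,[np.round((q-[x0,y0]+.5)*5).astype(int)],True,(255,0,255),1)
cv2.imwrite(f"pics/L{col}c.png",v)
E
python3 look.py yellow 568 197 -.33
```

```text
27.45 [567.5 194.9 163.4] -0.327
sil [ 5.6579e+02  1.9876e+02 -3.1000e-01] 0.198 rib [ 5.6782e+02  1.9849e+02 -3.4000e-01] 0.136
```

View pics/Lyellowc.png

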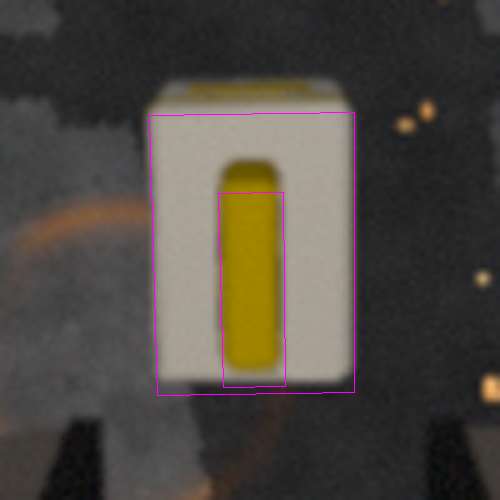

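The yellow block is at the outline with about +1.5 mm of tool x, between the two fits: (566.8,198.6), yaw -0.33. That was my last view within the picture budget (in fact I have gone over the 14). From here I work by numbers only.

Request:
step_arm(
  targets=[
    [[-1,4,-40,0],[-1,4,-80,0],[-1,4,-115,0],[-1,4,-132,0],[-1,4,-140,0],[-1,4,-140,0]],
  ],
)

```text
time_s: 28.25
position: [567.2, 199.9, 23.7]
tool_rot: [-3.141, -0.0, -0.326]
force: [0.4, -0.4, -0.5]
gripper_width: 37.9
grasp_force: 0.0
```

Request:
step_arm(
  targets=[
    [[0,0,0,0],[0,0,0,0],[0,0,0,0],[0,0,0,0]],
  ],
  grip=255,
  grip_force=35,
)

```text
time_s: 28.75
position: [567.0, 199.9, 23.2]
tool_rot: [-3.141, -0.0, -0.326]
force: [-0.6, 0.1, 0.9]
gripper_width: 11.7
grasp_force: 35.0
```

Request:
step_arm(
  targets=[
    [[0,0,40,0],[0,0,90,0],[0,-20,135,0],[0,-65,142,0.5],[0,-120,142,1.5],[1,-175,142,2.5],[1,-225,142,3.4],[1,-262,142,3.4],[1,-269,140,3.4],[1,-269,140,3.4]],
  ],
)

```text
time_s: 30.0
position: [567.6, -68.7, 162.6]
tool_rot: [-3.141, 0.001, -0.03]
force: [0.2, 0.9, -2.6]
gripper_width: 11.7
grasp_force: 35.0
```

```bash
cat > held.py <<'E'
import sys
from h import *; from rig import *
# edge profile along tool x of held block front-top edge, vs prediction
o=get_obs();print(o["time_s"],o["position"].round(1),o["tool_rot"].round(3),o["gripper_width"].round(1))
w=calibration("wrist");im=capture("wrist");cv2.imwrite(f"pics/H{int(o['time_s'])}.png",im[:,:,::-1])
x,y,z=o["position"];p=[x,y,o["tool_rot"][2]];z0=z+26-49.7
a=proj(w,place(p,[[30,0,z0+46],[30,0,z0],[30,-15,z0+46],[30,15,z0+46]]),True);print("pred front edge top/bottom rows",a.round(1).tolist())
g=im.astype(int)
for u in(a[2],a[3]):
    cx=int(round(u[0])); print("col",cx,[(r,tuple(g[r,cx])) for r in range(int(u[1])-8,int(u[1])+6)])
E
python3 held.py
```

```text
Traceback (most recent call last):
  File "held.py", line 4, in <module>
    o=get_obs();print(o["time_s"],o["position"].round(1),o["tool_rot"].round(3),o["gripper_width"].round(1))
                                                                                ^^^^^^^^^^^^^^^^^^^^^^^^
AttributeError: 'float' object has no attribute 'round'
```

```bash
sed -i 's/o\["gripper_width"\].round(1)/round(o["gripper_width"],1)/; s/tuple(g\[r,cx\])/int(g[r,cx,1])/' held.py; python3 held.py
```

```text
30.0 [567.6 -68.7 162.6] [-3.141e+00  1.000e-03 -3.000e-02] 11.7
pred front edge top/bottom rows [[315.4, 182.4], [315.3, 169.0], [341.2, 182.4], [289.5, 182.4]]
col 341 [(174, 116), (175, 117), (176, 111), (177, 104), (178, 103), (179, 115), (180, 137), (181, 160), (182, 172), (183, 177), (184, 179), (185, 180), (186, 182), (187, 181)]
col 290 [(174, 118), (175, 118), (176, 111), (177, 104), (178, 110), (179, 116), (180, 135), (181, 152), (182, 165), (183, 171), (184, 176), (185, 180), (186, 182), (187, 181)]
```

Request:
step_arm(
  targets=[
    [[0,-1,-30,0],[0,-1,-52,0],[0,-1,-60,0],[0,-1,-66,0],[0,-1,-72,0],[0,-1,-80,0],[0,-1,-88,0],[0,-1,-94,0],[0,-1,-98,0],[0,-1,-98,0]],
  ],
)

```text
time_s: 31.3
position: [567.8, -70.1, 64.8]
tool_rot: [3.141, 0.0, -0.029]
force: [0.9, 0.2, -0.9]
gripper_width: 11.7
grasp_force: 35.0
```

Request:
step_arm(
  targets=[
    [[0,0,-3,0],[0,0,-6,0],[0,0,-8,0],[0,0,-10,0],[0,0,-11,0],[0,0,-11,0]],
  ],
)

```text
time_s: 32.05
position: [568.4, -70.2, 55.1]
tool_rot: [-3.141, -0.001, -0.029]
force: [-2.7, 0.6, 11.4]
gripper_width: 11.4
grasp_force: 35.0
```

Request:
step_arm(
  targets=[
    [[0,0,-1,0],[0,0,-2,0],[0,0,-2,0]],
  ],
)

```text
time_s: 32.42
position: [568.8, -70.3, 55.0]
tool_rot: [-3.139, -0.002, -0.029]
force: [-7.2, 2.5, 27.9]
gripper_width: 11.4
grasp_force: 35.0
```

Request:
step_arm(
  targets=[
    [[0,0,2,0],[0,0,2,0],[0,0,2,0],[0,0,2,0],[0,0,30,0],[0,10,70,0],[-10,60,110,0],[-10,120,110,0],[-20,180,110,0],[-30,240,110,0]],
  ],
  grip=170,
)

```text
time_s: 33.67
position: [537.4, 171.9, 162.1]
tool_rot: [-3.141, -0.0, -0.029]
force: [0.5, 0.2, 0.2]
gripper_width: 30.4
grasp_force: 0.0
```

Request:
step_arm(
  targets=[
    [[0,50,0,2],[0,105,0,4],[0,145,0,6],[0,153,0,8],[0,153,0,8],[0,153,0,8]],
  ],
  grip=150,
)

```text
time_s: 34.42
position: [538.2, 321.7, 162.0]
tool_rot: [3.141, 0.0, 0.664]
force: [0.5, -0.4, 0.6]
gripper_width: 37.6
grasp_force: 0.0
```

```bash
python3 look.py green 538 326 .66
```

```text
34.425 [538.2 321.7 162. ] 0.664
sil [537.07 327.1    0.6 ] 0.225 rib [539.54 327.8    0.66] 0.306
```

Request:
step_arm(
  targets=[
    [[0,6,-40,-0.4],[0,6,-80,-0.4],[0,6,-114,-0.4],[0,6,-131,-0.4],[0,6,-139,-0.4],[0,6,-139,-0.4]],
  ],
)

```text
time_s: 35.22
position: [538.4, 328.8, 23.5]
tool_rot: [3.141, -0.001, 0.633]
force: [-0.2, 0.2, 0.4]
gripper_width: 37.7
grasp_force: 0.0
```

Request:
step_arm(
  targets=[
    [[0,0,0,0],[0,0,0,0],[0,0,0,0],[0,0,0,0]],
  ],
  grip=255,
  grip_force=35,
)

```text
time_s: 35.72
position: [538.2, 329.0, 23.5]
tool_rot: [3.142, -0.001, 0.634]
force: [0.3, -0.9, 3.0]
gripper_width: 11.9
grasp_force: 35.0
```

Request:
step_arm(
  targets=[
    [[0,0,40,0],[0,0,90,0],[0,-20,140,0],[0,-70,142,-1],[5,-125,142,-2.5],[10,-180,142,-4],[15,-235,142,-5.5],[20,-290,142,-7],[25,-345,142,-7.6],[27,-385,142,-7.6]],
  ],
)

```text
time_s: 36.98
position: [564.4, -58.6, 164.9]
tool_rot: [3.141, 0.0, -0.032]
force: [0.6, 0.2, -2.4]
gripper_width: 12.1
grasp_force: 35.0
```

```bash
python3 -c "
from rig import *;o=get_obs();print(o['position'],o['tool_rot'])"
```

```text
[564.39357361 -58.56866492 164.9091517 ] [ 3.14109811e+00  4.23278243e-04 -3.15868320e-02]
```

Request:
step_arm(
  targets=[
    [[1,-40,0,0],[1,-67,-1,0],[1,-67,-1,0],[1,-67,-1,0]],
  ],
)

```text
time_s: 37.48
position: [565.8, -121.8, 163.7]
tool_rot: [-3.141, 0.001, -0.028]
force: [0.2, 0.8, -2.2]
gripper_width: 11.7
grasp_force: 35.0
```

```bash
python3 held.py
```

```text
37.475 [ 565.8 -121.8  163.7] [-3.141e+00  1.000e-03 -2.800e-02] 11.7
pred front edge top/bottom rows [[315.4, 182.4], [315.3, 169.0], [341.3, 182.4], [289.6, 182.4]]
col 341 [(174, 123), (175, 121), (176, 122), (177, 121), (178, 122), (179, 119), (180, 108), (181, 96), (182, 101), (183, 125), (184, 155), (185, 174), (186, 184), (187, 185)]
col 290 [(174, 121), (175, 124), (176, 120), (177, 127), (178, 122), (179, 118), (180, 109), (181, 97), (182, 99), (183, 126), (184, 149), (185, 168), (186, 178), (187, 181)]
```

Request:
step_arm(
  targets=[
    [[1,-3,-20,0],[1,-3,-40,0],[1,-3,-50,0],[1,-3,-50,0],[1,-3,-50,0]],
  ],
)

```text
time_s: 38.15
position: [567.2, -126.4, 114.3]
tool_rot: [3.141, -0.0, -0.029]
force: [0.1, 0.2, -2.0]
gripper_width: 11.8
grasp_force: 35.0
```

Request:
step_arm(
  targets=[
    [[0,0.5,-8,0],[0,0.5,-14,0],[0,0.5,-20,0],[0,0.5,-28,0],[0,0.5,-36,0],[0,0.5,-44,0],[0,0.5,-50,0],[0,0.5,-50,0]],
  ],
)

```text
time_s: 39.15
position: [566.6, -125.5, 63.5]
tool_rot: [3.142, 0.001, -0.029]
force: [-0.4, -1.0, -2.5]
gripper_width: 11.9
grasp_force: 35.0
```

Request:
step_arm(
  targets=[
    [[0,0,-3,0],[0,0,-6,0],[0,0,-8,0],[0,0,-10,0],[0,0,-12,0],[0,0,-12,0]],
  ],
)

```text
time_s: 39.9
position: [567.7, -126.0, 55.2]
tool_rot: [-3.139, -0.002, -0.029]
force: [-9.2, 2.9, 28.8]
gripper_width: 11.7
grasp_force: 35.0
```

Request:
step_arm(
  targets=[
    [[0,0,3,0],[0,0,3,0],[0,0,3,0],[0,0,30,0],[0,0,80,0],[-10,40,112,0],[-20,95,112,0],[-40,150,112,0],[-60,205,112,0],[-80,260,112,0]],
  ],
  grip=170,
)

```text
time_s: 41.15
position: [486.0, 136.3, 163.8]
tool_rot: [3.142, 0.0, -0.029]
force: [0.8, 0.1, 0.7]
gripper_width: 30.6
grasp_force: 0.0
```

Request:
step_arm(
  targets=[
    [[-20,55,0,-0.5],[-40,105,0,-1.5],[-58,155,0,-2.5],[-70,187,0,-2.5],[-72,189,0,-2.5],[-72,189,0,-2.5]],
  ],
  grip=150,
)

```text
time_s: 41.9
position: [415.0, 322.5, 163.9]
tool_rot: [3.141, -0.0, -0.248]
force: [1.0, -0.8, 0.4]
gripper_width: 37.9
grasp_force: 0.0
```

```bash
python3 look.py blue 413.5 323 -.25
```

```text
41.9 [415.  322.5 163.9] -0.248
sil [ 4.1200e+02  3.2497e+02 -2.1000e-01] 0.252 rib [ 4.1445e+02  3.2415e+02 -2.6000e-01] 0.289
```

Request:
step_arm(
  targets=[
    [[-2,2,-40,0],[-2,2,-80,0.1],[-2,2,-110,0.1],[-2,2,-125,0.1],[-2,2,-130,0.1],[-2,2,-130,0.1]],
  ],
)

```text
time_s: 42.7
position: [413.6, 325.3, 34.7]
tool_rot: [-3.141, -0.001, -0.239]
force: [-0.7, 0.3, 0.6]
gripper_width: 38.0
grasp_force: 0.0
```

Request:
step_arm(
  targets=[
    [[0,0,0,0],[0,0,0,0],[0,0,0,0],[0,0,0,0]],
  ],
  grip=255,
  grip_force=35,
)

```text
time_s: 43.2
position: [412.8, 325.5, 34.2]
tool_rot: [-3.142, 0.0, -0.239]
force: [-0.8, -0.3, 1.3]
gripper_width: 11.6
grasp_force: 34.9
```

Request:
step_arm(
  targets=[
    [[0,0,40,0],[0,0,90,0],[0,-20,150,0],[10,-70,155,0],[30,-125,155,0.5],[50,-180,155,1],[70,-235,155,1.5],[90,-290,155,2],[110,-345,155,2.4],[120,-400,155,2.4]],
  ],
)

```text
time_s: 44.45
position: [533.4, -76.2, 188.9]
tool_rot: [-3.141, -0.0, -0.029]
force: [0.4, 0.7, -2.0]
gripper_width: 11.6
grasp_force: 34.9
```

Request:
step_arm(
  targets=[
    [[15,-50,0,0],[28,-95,0,0],[31,-104,-10,0],[31,-104,-10,0],[31,-104,-10,0]],
  ],
)

```text
time_s: 45.08
position: [563.8, -176.6, 178.6]
tool_rot: [-3.14, 0.001, -0.027]
force: [0.4, 1.0, -1.2]
gripper_width: 11.9
grasp_force: 34.9
```

```bash
sed 's/49.7/60.2/' held.py > held4.py; python3 held4.py
```

```text
45.075 [ 563.8 -176.6  178.6] [-3.14e+00  1.00e-03 -2.70e-02] 11.9
pred front edge top/bottom rows [[315.4, 178.8], [315.3, 166.7], [339.8, 178.8], [290.9, 178.8]]
col 340 [(170, 134), (171, 128), (172, 106), (173, 85), (174, 117), (175, 152), (176, 181), (177, 199), (178, 202), (179, 203), (180, 204), (181, 206), (182, 204), (183, 207)]
col 291 [(170, 133), (171, 126), (172, 105), (173, 83), (174, 116), (175, 150), (176, 175), (177, 189), (178, 197), (179, 201), (180, 204), (181, 207), (182, 207), (183, 206)]
```

Request:
step_arm(
  targets=[
    [[-1.5,-4,-20,0],[-1.5,-4,-40,0],[-1.5,-4,-54,0],[-1.5,-4,-54,0],[-1.5,-4,-54,0]],
  ],
)

```text
time_s: 45.75
position: [562.6, -183.0, 125.3]
tool_rot: [3.141, -0.0, -0.029]
force: [0.3, -0.1, -2.0]
gripper_width: 11.3
grasp_force: 34.9
```

Request:
step_arm(
  targets=[
    [[0,1,-6,0],[0,1,-12,0],[0,1,-18,0],[0,1,-24,0],[0,1,-30,0],[0,1,-36,0],[0,1,-40,0],[0,1,-40,0]],
  ],
)

```text
time_s: 46.75
position: [562.2, -181.5, 84.7]
tool_rot: [3.142, 0.001, -0.029]
force: [0.7, -0.1, -2.6]
gripper_width: 11.9
grasp_force: 34.9
```

Request:
step_arm(
  targets=[
    [[0,0,-3,0],[0,0,-5,0],[0,0,-5,0]],
  ],
)

```text
time_s: 47.12
position: [562.3, -181.5, 79.9]
tool_rot: [-3.142, 0.0, -0.029]
force: [0.1, 0.3, -2.4]
gripper_width: 11.7
grasp_force: 34.9
```

Request:
step_arm(
  targets=[
    [[0,0,0,0],[0,0,0,0],[0,0,0,0],[0,0,10,0],[2,0,40,0],[2,0,40,0]],
  ],
  grip=170,
)

```text
time_s: 47.88
position: [566.1, -182.4, 122.5]
tool_rot: [3.141, -0.004, -0.029]
force: [0.2, -0.7, -0.1]
gripper_width: 30.5
grasp_force: 0.0
```

Request:
step_arm(
  targets=[
    [[0,0,0,0],[0,0,0,0],[0,0,0,0],[0,0,-10,0],[0,0,-20,0],[0,0,-25,0],[0,0,-25,0]],
  ],
  grip=255,
)

```text
time_s: 48.75
position: [564.0, -181.6, 94.4]
tool_rot: [3.142, 0.001, -0.029]
force: [-0.2, 0.1, -0.5]
gripper_width: 0.1
grasp_force: 0.0
```

Request:
step_arm(
  targets=[
    [[0,0,-3,0],[0,0,-6,0],[0,0,-8,0],[0,0,-10,0],[0,0,-10,0]],
  ],
)

```text
time_s: 49.38
position: [564.5, -181.6, 85.2]
tool_rot: [-3.142, -0.0, -0.029]
force: [-0.3, 0.5, 2.5]
gripper_width: 0.4
grasp_force: 1.2
```

Request:
step_arm(
  targets=[
    [[0,0,-1,0],[0,0,-2,0],[0,0,-3,0],[0,0,-3,0]],
  ],
)

```text
time_s: 49.88
position: [564.5, -181.6, 82.0]
tool_rot: [3.142, -0.0, -0.029]
force: [-0.4, 0.5, 3.2]
gripper_width: 0.6
grasp_force: 1.5
```

Request:
step_arm(
  targets=[
    [[0,0,-1,0],[0,0,-2,0],[0,0,-2,0]],
  ],
)

```text
time_s: 50.25
position: [564.9, -181.8, 81.9]
tool_rot: [-3.141, -0.001, -0.029]
force: [-4.2, 2.7, 16.5]
gripper_width: 0.3
grasp_force: 8.6
```

Request:
step_arm(
  targets=[
    [[0,0,-1,0],[0,0,-1,0]],
  ],
)

```text
time_s: 50.5
position: [565.2, -182.0, 81.8]
tool_rot: [-3.14, -0.002, -0.029]
force: [-5.8, 3.6, 24.1]
gripper_width: 0.2
grasp_force: 12.1
```

All four are pressed. I back off to the earlier overview pose and check bays and stay numerically.

Request:
step_arm(
  targets=[
    [[0,0,30,0],[0,0,80,0],[-20,15,130,0],[-60,30,175,0],[-100,50,210,0],[-130,65,217,0],[-130,65,217,0],[-130,65,217,0]],
  ],
)

```text
time_s: 51.5
position: [434.2, -115.2, 295.9]
tool_rot: [-3.137, -0.001, -0.026]
force: [-0.1, 0.5, 0.2]
gripper_width: 0.5
grasp_force: 0.0
```

```bash
python3 - <<'E'
from h import *; from rig import *
o=get_obs();print(o["time_s"],o["position"].round(1),o["tool_rot"][2])
w=calibration("wrist");im=capture("wrist");cv2.imwrite("pics/w9.png",im[:,:,::-1])
for k,p in zip(('red','yellow','green','blue'),place([567.4,-97.4,-.032],[[0,84-56*k,78] for k in range(4)])):
    for z0 in(32,38): r=ribfit(im,w,k,[p[0],p[1],-.03],z0=z0);print(k,p[:2].round(1),z0,r[0].round(2),round(r[1],3),r[2])
b=blob(im,'red',near=[442,52],roi=(415,25,470,90));print("tab",b[0],b[1])
for a in(1.85,1.975,2.033):print(a,proj(w,place([550,-98.5,-.03],[[10-85*np.cos(a-.218),-156,87+85*np.sin(a-.218)]]),True).round(1), place([550,-98.5,-.03],[[10-85*np.cos(a-.218),-156,87+85*np.sin(a-.218)]]).round(1))
E
```

```text
51.5 [ 434.2 -115.2  295.9] -0.02613530279421661
red [570.1 -13.4] 32 [ 5.731e+02 -1.442e+01  1.000e-01] 0.475 288
red [570.1 -13.4] 38 [ 5.7228e+02 -1.5810e+01  1.1000e-01] 0.518 288
yellow [568.3 -69.4] 32 [ 5.6929e+02 -6.9800e+01  9.0000e-02] 0.36 268
yellow [568.3 -69.4] 38 [ 5.6937e+02 -7.0280e+01  1.0000e-01] 0.396 268
green [ 566.5 -125.4] 32 [ 5.6601e+02 -1.2398e+02 -3.0000e-02] 0.486 201
green [ 566.5 -125.4] 38 [ 5.6577e+02 -1.2646e+02 -3.0000e-02] 0.537 201
blue [ 564.7 -181.4] 32 [ 5.6639e+02 -1.8188e+02 -2.0000e-01] 0.466 256
blue [ 564.7 -181.4] 38 [ 5.6515e+02 -1.8090e+02 -2.1000e-01] 0.508 256
tab [439.85106383  51.93617021] 423
1.85 [[441.4  64.8]] [[ 560.5 -254.9  171.8]]
1.975 [[440.8  55.7]] [[ 571.  -255.2  170.5]]
2.033 [[440.4  51.7]] [[ 575.9 -255.3  169.5]]
```

Request:
step_arm(
  targets=[
    [[30,-35,0,0],[65,-75,-10,0],[100,-110,-30,0],[130,-132,-60,0],[144,-139,-80,0],[144,-139,-80,0],[144,-139,-80,0]],
  ],
  grip=150,
  grip_force=15,
)

```text
time_s: 52.42
position: [577.8, -256.7, 215.5]
tool_rot: [3.14, 0.002, -0.031]
force: [0.5, 0.2, -0.1]
gripper_width: 37.9
grasp_force: 0.0
```

Request:
step_arm(
  targets=[
    [[0,1,-30,0],[0,1,-55,0],[0,1,-73,0],[0,1,-83,0],[0,1,-83,0]],
  ],
)

```text
time_s: 53.05
position: [578.4, -254.4, 133.2]
tool_rot: [3.142, 0.0, -0.029]
force: [-0.2, -0.0, 0.4]
gripper_width: 38.0
grasp_force: 0.0
```

Request:
step_arm(
  targets=[
    [[0,0,0,0],[0,0,0,0],[0,0,0,0],[0,0,0,0]],
  ],
  grip=255,
  grip_force=15,
)

```text
time_s: 53.55
position: [578.7, -254.1, 133.5]
tool_rot: [-3.141, -0.001, -0.029]
force: [-1.5, 3.2, 3.3]
gripper_width: 11.9
grasp_force: 15.0
```

Request:
step_arm(
  targets=[
    [[-5,0,1,0],[-10,0,2,0],[-15,0,2,0],[-20,1,2,0],[-24,1,2,0],[-26,1,2,0],[-26,1,2,0]],
  ],
)

```text
time_s: 54.42
position: [552.2, -253.4, 135.5]
tool_rot: [-3.141, -0.0, -0.029]
force: [1.5, 3.6, 6.0]
gripper_width: 12.1
grasp_force: 15.0
```

Request:
step_arm(
  targets=[
    [[0,0,0,0],[0,0,0,0],[0,0,0,0],[0,0,25,0],[-10,0,70,0],[-30,30,120,0],[-60,70,165,0],[-100,110,165,0],[-120,138,165,0],[-120,138,165,0]],
  ],
  grip=150,
)

```text
time_s: 55.68
position: [431.5, -114.5, 299.4]
tool_rot: [-3.14, 0.0, -0.027]
force: [-0.4, 0.7, -1.1]
gripper_width: 37.5
grasp_force: 0.0
```

```bash
python3 - <<'E'
from h import *; from rig import *
o=get_obs();print(o["time_s"],o["position"].round(1),o["tool_rot"][2])
w=calibration("wrist");im=capture("wrist");cv2.imwrite("pics/w10.png",im[:,:,::-1])
b=blob(im,'red',near=[442,60],roi=(415,25,470,100));print("tab",b[0],b[1])
P=[550,-98.5,-.03]
for s in(1.6,1.7,1.74,1.8,1.85,1.975,2.033):
    print(s,proj(w,place(P,[[10-85*np.cos(s-.218),-156,87+85*np.sin(s-.218)]]),True).round(1))
# stay->lid: attach on circle r100 about hinge(110,117); knee at link dir
from scipy.optimize import brentq
def stay(l):
    A=np.array([110-100*np.cos(l),117+100*np.sin(l)]);d=A-[10,87];D=np.hypot(*d);base=np.arctan2(d[1],-d[0])
    return base-np.arccos(min(1,D/156))-.193
print([(l,round(stay(l),3)) for l in(1.3,1.35,1.4,1.42,1.44)])
E
```

```text
55.675 [ 431.5 -114.5  299.4] -0.027249215679679972
tab [439.65914221  70.88261851] 443
1.6 [[439.8  81.4]]
1.7 [[440.2  73.9]]
1.74 [[440.2  70.9]]
1.8 [[440.2  66.4]]
1.85 [[440.1  62.7]]
1.975 [[439.5  53.8]]
2.033 [[439.1  49.8]]
[(1.3, np.float64(1.544)), (1.35, np.float64(1.639)), (1.4, np.float64(1.755)), (1.42, np.float64(1.816)), (1.44, np.float64(1.908))]
```

The stay is broken (tab at 1.74, lid about 1.395). Next I re-grip the bar from above at about (625,-101).

Request:
step_arm(
  targets=[
    [[0,0,25,2],[10,0,45,4],[35,2,50,6],[65,4,50,8],[95,6,50,10],[125,8,50,12],[150,10,50,14],[175,12,50,16],[193,13,50,18],[193,13,50,18]],
  ],
)

```text
time_s: 56.98
position: [523.1, -87.0, 375.8]
tool_rot: [3.088, 0.008, 1.539]
force: [0.7, -0.9, -0.7]
gripper_width: 37.6
grasp_force: 0.0
```

Request:
step_arm(
  targets=[
    [[0,0,0,0],[0,0,0,0]],
  ],
)

```text
time_s: 57.22
position: [522.9, -87.0, 375.4]
tool_rot: [3.089, 0.007, 1.539]
force: [0.0, 0.1, 0.4]
gripper_width: 37.7
grasp_force: 0.0
```

```bash
python3 -c "
from rig import *;o=get_obs();print(o['joints'].round(2),o['position'].round(1),o['tool_rot'])"
```

```text
[-1.66 -0.31  1.55  1.73  0.33  1.37 -0.19] [522.9 -87.  375.4] [3.08880855 0.00731734 1.53916508]
```

Joints 2 and 3 are at their limits because the elbow has drifted. I unwind it by retreating and stretching out over the free left area.

Request:
step_arm(
  targets=[
    [[-35,20,-10,0],[-60,70,-40,0],[-65,125,-80,0],[-65,180,-120,0],[-50,230,-150,0],[-10,270,-165,0],[30,280,-165,0],[70,285,-165,0],[100,287,-165,0]],
  ],
)

```text
time_s: 58.35
position: [624.5, 200.5, 209.1]
tool_rot: [3.09, 0.009, 1.541]
force: [-1.0, -1.0, -0.3]
gripper_width: 37.7
grasp_force: 0.0
```

```bash
python3 -c "
from rig import *;o=get_obs();print(o['joints'].round(2),o['position'].round(1),o['tool_rot'])"
```

```text
[-1.07  0.6   1.02  1.66 -0.54  1.14  0.05] [624.5 200.5 209.1] [3.0895037  0.00934144 1.54093223]
```

Request:
step_arm(
  targets=[
    [[0,0,40,0],[0,0,90,0],[0,-30,130,0],[0,-80,136,0],[0,-130,136,0],[0,-180,136,0],[0,-230,136,0],[0,-275,136,0],[0,-300,136,0],[0,-300,136,0]],
  ],
)

```text
time_s: 59.6
position: [622.5, -102.1, 346.5]
tool_rot: [3.089, 0.008, 1.536]
force: [1.1, 0.6, -0.3]
gripper_width: 37.7
grasp_force: 0.0
```

```bash
python3 -c "
from rig import *;o=get_obs();print(o['joints'].round(2),o['position'].round(1),o['tool_rot'])"
```

```text
[-0.68  0.44  1.12  1.55 -0.41  1.36  0.44] [ 622.5 -102.1  346.5] [3.08863251 0.00776646 1.53616576]
```

Request:
step_arm(
  targets=[
    [[2,0,-25,0],[2,0,-48,0],[2,0,-63,0],[2,0,-72,0],[2,0,-75,0],[2,0,-75,0]],
  ],
)

```text
time_s: 60.35
position: [625.3, -99.5, 272.0]
tool_rot: [3.088, 0.007, 1.542]
force: [-0.2, 0.6, 0.2]
gripper_width: 38.2
grasp_force: 0.0
```

Request:
step_arm(
  targets=[
    [[0,0,0,0],[0,0,0,0],[0,0,0,0],[0,0,0,0]],
  ],
  grip=255,
  grip_force=20,
)

```text
time_s: 60.85
position: [625.4, -99.6, 271.8]
tool_rot: [3.088, 0.007, 1.541]
force: [1.9, 0.3, 0.7]
gripper_width: 11.4
grasp_force: 20.0
```

Request:
step_arm(
  targets=[
    [[-18,0,-4,0],[-37,1,-10,0],[-55,1,-18,0],[-72,2,-28,0],[-88,2,-40,0],[-103,3,-53,0],[-116,3,-67,0],[-128,4,-83,0],[-128,4,-83,0]],
  ],
)

```text
time_s: 61.98
position: [496.9, -95.3, 187.9]
tool_rot: [3.088, 0.007, 1.541]
force: [4.0, -1.8, -6.0]
gripper_width: 11.1
grasp_force: 20.0
```

Request:
step_arm(
  targets=[
    [[-10,0,-17,0],[-19,0,-35,0],[-26,0,-53,0],[-30,0,-72,0],[-33,1,-91,0],[-34,1,-103,0],[-34,1,-109,0],[-34,1,-111,0],[-34,1,-111,0]],
  ],
)

```text
time_s: 63.1
position: [464.9, -94.8, 79.4]
tool_rot: [3.086, 0.005, 1.541]
force: [-0.7, 1.1, 19.5]
gripper_width: 11.2
grasp_force: 20.0
```

Request:
step_arm(
  targets=[
    [[0,0,0,0],[0,0,0,0],[0,0,0,0],[0,0,20,0],[0,0,55,0],[0,10,80,2],[-5,35,85,4],[-10,65,85,6],[-11,90,85,8],[-11,100,85,10]],
  ],
  grip=180,
)

```text
time_s: 64.35
position: [451.4, 7.1, 162.4]
tool_rot: [3.089, 0.006, 2.422]
force: [-0.2, 0.4, 0.3]
gripper_width: 27.2
grasp_force: 0.0
```

Request:
step_arm(
  targets=[
    [[0,0,0,2],[0,0,0,4],[0,0,0,6],[0,0,0,8],[0,0,0,8],[0,0,0,8]],
  ],
  grip=150,
)

```text
time_s: 65.1
position: [451.8, 5.4, 162.4]
tool_rot: [3.089, 0.007, 3.109]
force: [0.5, -0.9, -0.5]
gripper_width: 37.8
grasp_force: 0.0
```

```bash
python3 - <<'E'
from h import *; from rig import *
o=get_obs();print(o["time_s"],o["joints"].round(2),o["position"].round(1),o["tool_rot"])
w=calibration("wrist");im=capture("wrist");cv2.imwrite("pics/w11.png",im[:,:,::-1])
kp=proj(w,[[453.5,4.5,104]],True)[0];print("knob pred px",kp)
x0,y0=(kp-45).astype(int);x0=max(x0,0);y0=max(y0,0)
g=im[y0:y0+90,x0:x0+90].max(2);m=(g<70).astype(np.uint8);n,l,s,ce=cv2.connectedComponentsWithStats(m)
for i in range(1,n):
    if s[i,4]>60:print(s[i],ce[i]+[x0,y0])
# lid bar / edges in top view: residual model lid-shut
t=capture("top");c=calibration("top");cv2.imwrite("pics/t11.png",t[:,:,::-1]);t0=cv2.imread("pics/top0.png")[:,:,::-1].astype(int)
d=np.abs(t.astype(int)-t0).max(2)>60
print("changed px in lid region rows/cols",[(r,int(d[r,315:408].sum())) for r in range(146,206,4)])
E
```

```text
65.1 [-0.78  0.18  0.82  2.14 -0.24  0.88  1.73] [451.8   5.4 162.4] [3.08866108 0.0065985  3.10912595]
knob pred px [309.39117201 197.87821868]
[  22   13   50   55 1925] [310.08051948 190.72623377]
[ 83  38   7  52 227] [350.94713656 220.95594714]
[  0  66  19  24 377] [273.44297082 230.83023873]
changed px in lid region rows/cols [(146, 0), (150, 0), (154, 0), (158, 0), (162, 0), (166, 0), (170, 0), (174, 0), (178, 8), (182, 21), (186, 48), (190, 52), (194, 50), (198, 52), (202, 52)]
```

```bash
python3 - <<'E'
from h import *; from rig import *
w=calibration("wrist");im=cv2.imread("pics/w11.png")[:,:,::-1]
a=np.linspace(0,2*np.pi,40)
for X in(451.5,453.5,455.5):
  for r,z in((20,79),(24,79),(24,74)):
    q=proj(w,np.c_[X+r*np.cos(a),4.5+r*np.sin(a),0*a+z],True);print(X,r,z,"disc x",q[:,0].min().round(1),q[:,0].max().round(1),"y",q[:,1].min().round(1),q[:,1].max().round(1))
  q=proj(w,[[X+sx*21,4.5+sy*6,104] for sx in(-1,1) for sy in(-1,1)],True);print("bar",q.round(1).tolist())
g=im.max(2)
print("col310",[(r,int(g[r,310])) for r in range(155,230,2)])
print("row175",[(c,int(g[175,c])) for c in range(272,345,2)])
E
```

```text
451.5 20 79 disc x 286.7 329.5 y 167.5 209.1
451.5 24 79 disc x 282.4 333.7 y 163.2 213.1
451.5 24 74 disc x 282.6 333.1 y 162.3 211.5
bar [[301.1, 171.6], [315.4, 171.0], [303.1, 219.1], [316.9, 218.4]]
453.5 20 79 disc x 286.8 329.5 y 169.6 211.1
453.5 24 79 disc x 282.5 333.7 y 165.3 215.1
453.5 24 74 disc x 282.7 333.1 y 164.5 213.5
bar [[301.2, 174.0], [315.4, 173.3], [303.2, 221.2], [316.9, 220.6]]
455.5 20 79 disc x 286.9 329.5 y 171.7 213.1
455.5 24 79 disc x 282.6 333.8 y 167.5 217.1
455.5 24 74 disc x 282.9 333.2 y 166.6 215.4
bar [[301.3, 176.3], [315.5, 175.7], [303.3, 223.4], [317.0, 222.7]]
col310 [(155, 169), (157, 135), (159, 161), (161, 162), (163, 158), (165, 79), (167, 24), (169, 20), (171, 9), (173, 15), (175, 33), (177, 73), (179, 79), (181, 79), (183, 79), (185, 80), (187, 82), (189, 79), (191, 78), (193, 36), (195, 20), (197, 18), (199, 22), (201, 19), (203, 21), (205, 21), (207, 22), (209, 27), (211, 20), (213, 21), (215, 23), (217, 21), (219, 57), (221, 157), (223, 174), (225, 174), (227, 171), (229, 171)]
row175 [(272, 173), (274, 175), (276, 176), (278, 174), (280, 167), (282, 117), (284, 103), (286, 104), (288, 101), (290, 69), (292, 21), (294, 25), (296, 20), (298, 24), (300, 21), (302, 22), (304, 18), (306, 19), (308, 19), (310, 33), (312, 55), (314, 27), (316, 15), (318, 29), (320, 46), (322, 47), (324, 49), (326, 48), (328, 41), (330, 59), (332, 170), (334, 200), (336, 200), (338, 199), (340, 246), (342, 253), (344, 253)]
```

Request:
step_arm(
  targets=[
    [[1,1,-30,0],[1,1,-60,0],[1,1,-85,0],[1,1,-98,0],[1,1,-104,0],[1,1,-104,0]],
  ],
)

```text
time_s: 65.95
position: [453.3, 6.4, 58.8]
tool_rot: [3.088, 0.008, 3.112]
force: [-0.4, 0.6, 0.3]
gripper_width: 37.9
grasp_force: 0.0
```

Request:
step_arm(
  targets=[
    [[0,0,0,0],[0,0,0,0],[0,0,0,0],[0,0,0,0]],
  ],
  grip=255,
  grip_force=30,
)

```text
time_s: 66.45
position: [453.5, 8.0, 59.1]
tool_rot: [3.086, 0.008, 3.113]
force: [-1.0, 4.9, 5.5]
gripper_width: 12.0
grasp_force: 30.0
```

Request:
step_arm(
  targets=[
    [[0,0,0,-2],[0.5,0,0,-4],[1,0,0,-6],[1,-0.5,0,-8],[1.5,-0.5,0,-10],[1.5,-1,0,-12],[2,-1,0,-14],[2,-1.5,0,-15.5],[2,-1.5,0,-15.5],[2,-1.5,0,-15.5]],
  ],
)

```text
time_s: 67.7
position: [454.9, 6.2, 59.1]
tool_rot: [3.089, 0.005, 1.761]
force: [-2.8, 4.8, 9.9]
gripper_width: 12.3
grasp_force: 30.0
```

Request:
step_arm(
  targets=[
    [[0,0,0,0],[0,0,0,0],[0,0,0,0],[0,0,15,0],[0,0,50,0],[0,0,100,0],[-20,30,140,0],[-20,60,150,0],[-20,90,150,0],[-20,90,150,0]],
  ],
  grip=150,
)

```text
time_s: 68.95
position: [434.7, 98.2, 208.8]
tool_rot: [3.088, 0.005, 1.766]
force: [-0.0, 0.2, -0.6]
gripper_width: 37.9
grasp_force: 0.0
```

```bash
python3 - <<'E'
from h import *; from rig import *
o=get_obs();print(o["time_s"],o["position"].round(1),o["force"].round(1))
w=calibration("wrist");im=capture("wrist");cv2.imwrite("pics/w12.png",im[:,:,::-1])
t=capture("top");cv2.imwrite("pics/t12.png",t[:,:,::-1]);t0=cv2.imread("pics/top0.png")[:,:,::-1].astype(int)
# knob: sample brightness along the white pointer: find bright pixels on the dark disc
g=im.min(2).astype(int);X,Y=np.meshgrid(np.linspace(-22,22,89),np.linspace(-22,22,89))
q=proj(w,np.c_[453.2+X.ravel(),5.5+Y.ravel(),0*X.ravel()+104],True).astype(np.float32).reshape(89,89,2)
v=cv2.remap(im,q[...,0],q[...,1],1).min(2)
m=(v>150)&(np.hypot(X,Y)<18);print("pointer px",m.sum(),"mean (x,y)",X[m].mean(),Y[m].mean())
d=np.abs(t.astype(int)-t0).max(2)>60
print([(r,int(d[r,330:400].sum())) for r in range(146,216,4)])
c=calibration("top")
b=blob(t,'red',near=[408,216],roi=(398,200,416,232));print("tab",b and b[:2], "start",blob(t0.astype(np.uint8),'red',near=[408,216],roi=(398,200,416,232))[:2])
E
```

```text
68.95 [434.7  98.2 208.8] [-0.   0.2 -0.6]
pointer px 875 mean (x,y) 1.9725714285714286 -6.137714285714286
[(146, 0), (150, 0), (154, 0), (158, 0), (162, 0), (166, 0), (170, 0), (174, 0), (178, 0), (182, 0), (186, 0), (190, 0), (194, 0), (198, 0), (202, 0), (206, 0), (210, 0), (214, 0)]
tab (array([407.11538462, 218.42307692]), np.int32(26)) start (array([407.11538462, 218.42307692]), np.int32(26))
```

```bash
python3 - <<'E'
from h import *; from rig import *
t=cv2.imread("pics/t12.png").astype(int);t0=cv2.imread("pics/top0.png").astype(int)
d=np.abs(t-t0).max(2);c=calibration("top")
for k,n in enumerate(('red','yellow','green','blue')):
    u=proj(c,place([567.4,-97.4,-.032],[[0,84-56*k,100]]))[0].round().astype(int);print(n,u,"diff",d[u[1]-5:u[1]+6,u[0]-4:u[0]+5].max(),"rgb now",t[u[1],u[0],::-1],"was",t0[u[1],u[0],::-1])
u=proj(c,[[453.2,5.,104]])[0];print("knob",u)
for im in(t0,t):
    s=im[int(u[1])-8:int(u[1])+10,int(u[0])-9:int(u[0])+10].max(2);print("\n".join(" ".join(f"{a:3d}" for a in r) for r in s[::1]));print()
E
```

```text
red [331 182] diff 30 rgb now [242 227 231] was [227 228 234]
yellow [349 183] diff 28 rgb now [244 242 231] was [231 232 236]
green [368 184] diff 28 rgb now [226 239 235] was [224 225 230]
blue [386 184] diff 28 rgb now [224 233 244] was [217 219 223]
knob [324.25762736 220.24012015]
140 143 149 253 253 253 244 215 218 221 219 213 239 247 253 253 253 253 253
234 233 250 253 217 224 211 206 129 128 196 204 210 217 189 253 253 253 253
252 252 237 218 201 206 132  98  59  49  86  91 162 195 192 219 247 253 253
253 248 213 203 163 105  67  44  34  39  39  38  79  96 162 196 214 233 253
253 212 203 162  77  57  49  45  36  50  50  36  53  49  77 125 196 216 253
248 209 204  88  53  51  54  39  37  50  43  30  48  47  47  59 196 203 199
216 210 171  61  50  47  47  39  35  45  49  37  52  52  51  46 101 197 202
214 208 105  59  54  53  50  40  40  46  49  26  50  49  52  50  52 194 201
208 166  68  53  55  55  56  41  44  53  46  30  50  53  52  49  54 157 198
205 159  61  56  57  54  54  43  39  52  48  30  52  55  49  51  53 115 197
205 160  65  52  53  54  55  44  45 106  51  30  56  
[... 1223 characters left out ...]
  53  40 166 208
116  95  31  55  90  90 250 225 117  60  62  63  67  64  55  41  35 157 207
114  89  27  62  99  71 142 118  73  54  45  32  35  28  33  39  49 157 204
118 109  28  32  44  34  38  34  31  29  39  37  42  51  52  57  57 155 204
118 114  49  24  24  18  43  57  60  59  62  62  58  56  60  52  62 197 208
110 113  62  30  28  28  59  61  60  61  60  61  58  60  60  64 108 204 206
139 114 107  65  31  31  60  61  62  63  61  64  60  59  65  73 195 205 191
176 116 114 110  44  33  34  59  61  59  62  61  60  65  62 192 205 202 252
180 144 116 115 106  63  32  63  66  62  67  64  58 114 191 203 207 245 254
180 177 157 118 113 107  80 154  62  69  68 109 190 195 204 210 215 253 254
```

```bash
python3 -c "
from rig import *
print(sign_off())"
```

```text
the job is handed in; nothing more can be done
None
```

I handed the job in at about 69 s: all four cartridges are pressed flush, the stay is broken, the lid is shut, the knob is turned to run and the robot is clear. No verdict came back, and I went over the picture limit (16 views against 14).

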